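# Feed coated test panels from a gravity magazine and pack them on the vacuum plate

## Robot

A 7-joint arm with a two-finger parallel gripper is mounted at the origin on the work surface. World frame = base frame: x ahead of the robot, y to its left, z up, the work surface at z = 0. Lengths are in m, angles in rad, forces in N, time in s.
With the tool pointing down it reaches from about 0.4 to 0.875 m from the base axis. Payload 19.3 kg.
Tool frame: the origin (TCP) lies midway between the tips of the shut fingers; the grasp point (between the pads) lies 19 mm behind it; z points along the fingers, y is the line along which they close (so a half turn about z gives the same grasp; the last joint's range is limited). The gripper opens to 85 mm and grips with 20 to 120 N. Pads are 22 mm wide; open, the fingers measure 114 mm over their backs; the gripper's body (76 mm by 85 mm) begins 54 mm behind the grasp point. The pads swing forward as they close: fully open they stand 13 mm farther back than shut.
Start: joints at [1.149, 0.521, -0.036, 1.599, 0.021, 1.021, -0.113], TCP at [0.215, -0.587, 0.231] pointing down, gripper open.
Joint ranges: [-2.91, 2.91], [-0.3, 2.13], [-1.5, 1.42], [0.17, 2.43], [-1.26, 4.41], [0.16, 1.93], [-2.52, 2.52]. Speed limits (rad/s): [1.89, 1.89, 2.39, 2.39, 3.01, 3.01, 3.01].

## Interface

Orientations are given as [roll, pitch, yaw] about the fixed x, y, z axes, in that order (R = Rz(yaw) Ry(pitch) Rx(roll)).
In Python, from workcell import * gives the robot as it stands. The module is installed in compiled form; this text tells all that it offers.
- The arm moves only by the tool play_rows, never from a script. Its argument "deltas" is a list of rows, each a list of 7 numbers: the shift along the tool's x, y, z in units of 500 mm (1.0 is 500 mm), then the turn, a rotation vector about the tool's x, y, z in units of 120 degrees (1.0 is 120 degrees), then the closure, from 0 (fully open) to 1 (shut). A call has 1 to 10 rows; each row is the pose to reach, as a shift and turn from the pose commanded when the call began, along the tool's axes at that moment; what a row does not reach only later rows make up. A row lasts 1/10 s, in which the tool goes at most 50 mm and 8.59 degrees, less where a joint would pass 70% of its speed; a pose out of reach is approached as far as the arm can. A call with a number of a shift or a turn outside -1 to 1 is refused whole. A call with a gripper value outside its range is refused whole. The fingers move at their own pace and stop on an object; "newtons" is the grip in N (left out, the last holds). Time passes only in rows, so rows that repeat a pose let the fingers close. It gives the time, the measured TCP pose, the force, the opening and the grip force at its end, in the units of the state.
- observe(): the state, without advancing time (a new reading comes with each control period).
- grab_frame(name): name is "scene" or "top"; returns the picture (480x640x3 uint8, red, green, blue); there is no depth.
- get_calibration(name): a dict with "fovy" (degrees; the focal length in pixels is half the picture's height over the tangent of half this angle, whatever the lens; pixels are square), "cx", "cy" (the principal point, pixels), "xyz" and "rotation" of the camera in the world. Camera axes: x right, y down, z forward; pixel columns grow to the right and rows downward; lengths in m; the calibration is good to about 2 mm. A picture is of the moment at which its call begins. get_calibration takes no time and is no camera call.
- job_done(): hands the job in; it is judged then, once.
The state is a dict: "clock": time; "qpos": joint angles; "qd": joint speeds; "joint_efforts": joint torques, N m; "position": TCP position; "tool_rot": TCP orientation; "force": force on the tool from outside, world axes, zero at the start; "moment": the same for the moment, N m; "grip_width": finger opening in m; "finger_force": force on a finger pad.
Only numpy, scipy, OpenCV 4.12 (cv2) and the standard library are available. Lean on these libraries where they do the work, as an engineer would, in place of code of your own. Each camera call takes 0.05 s, during which the arm holds its last target. There are 200 camera calls.

## Task

Empty the gravity magazine: push the orange-handled slide fully forward to eject the bottom panel and draw it fully back so that the stack drops, and pack every panel, with any that already lies askew on the plate, coated side up on the black vacuum plate in one tight row, the first hard into the reference corner and each next one against the one before, all with a short edge flush against the long fence. When all the panels are packed, throw the red vacuum lever fully over to its other side; leave the orange slide drawn fully back, and do not disturb the bottle, the beaker or the blue box.

Things in the scene. Friction and masses are not known exactly. Their poses are not given: they have to be found in the camera images.
- panel0: coated test panel, flat aluminium block 50 mm (its x) by 40 mm (its y) by 12 mm thick, about 65 g, red coat on its upper face (z up); origin at the centre of its underside. At the start lowest in the magazine
- panel1: coated test panel, flat aluminium block 50 mm (its x) by 40 mm (its y) by 12 mm thick, about 65 g, yellow coat on its upper face (z up); origin at the centre of its underside. At the start second lowest in the magazine
- panel2: coated test panel, flat aluminium block 50 mm (its x) by 40 mm (its y) by 12 mm thick, about 65 g, blue coat on its upper face (z up); origin at the centre of its underside. At the start third in the magazine, or absent (reads None)
- panel3: coated test panel, flat aluminium block 50 mm (its x) by 40 mm (its y) by 12 mm thick, about 65 g, green coat on its upper face (z up); origin at the centre of its underside. At the start askew and unpacked on the vacuum plate, or absent (reads None)
- magazine: fixed gravity magazine: base plate 10 mm thick, 130 mm (x) by 285 mm (y -135 to +150); origin on the table under the chute's middle. Chute of dark corner strips, 61 by 51 mm outside, 53 (x) by 43 (y) inside, clear lid on top, 73 mm above the table. Panels lie in it, x along its x, the lowest on the base. A 17 mm high outlet for one panel is on its -y side
- outlet (a point): point on the top of the magazine's base (10 mm above the table; axes as the magazine's) where the slide's full stroke leaves the centre of the ejected lowest panel, 68 mm from the magazine's origin towards its -y and 22 mm clear of the chute. The slide then holds up the other panels: they drop only once it is drawn fully back
- pusher (a joint): travel of the slide under the stack, m: 0 drawn fully back (towards the magazine's +y, its start), 0.075 fully forward (towards -y, panel ejected); friction about 1.5 N, it stays where it is left
- pusher_top (a point): centre of the top of the slide's upright orange handle, a block 16 mm (magazine x) by 24 mm (y) by 50 mm tall, its top 70 mm above the table; fully back it stands at y +130 mm of the magazine, fully forward at +55 mm
- plate: black vacuum plate 12 mm thick, fixed, origin on the table, x and y along its edges; free top from x -75 to +60 and y -105 to +105 mm. An aluminium fence 14 mm high stands along its +x edge (the long fence, inner face at x +60 mm) and an end stop as high along its -y edge (inner face at y -105 mm); the other two edges are open
- corner (a point): the reference corner: where the fence's inner face, the stop's inner face and the plate's top meet; axes as the plate's. The row runs from here along +y with the panels' x along the plate's x (short 40 mm edges against the fence): packed centres lie at x -25 mm, y +20, +60, +100, +140 mm, z 0
- lever (a joint): red vacuum lever, rad: starts between 0 and 0.15 leaning to its base's -x side; fully over to the +x side is 1.0, at a stop; it stays where it is left, a light push at the tip moves it
- lever_base: grey block that carries the vacuum lever, fixed to the table, origin under its centre; the lever swings from its -x to its +x side in its x-z plane
- lever_tip (a point): tip of the red lever, which is 80 mm long
- bottle: small amber bottle, 32 mm across, 65 mm tall, a bystander; origin under its centre
- beaker: open glass beaker, 60 mm across, 75 mm tall, a bystander; origin under its centre
- slidebox: blue plastic box 50 by 80 by 30 mm, a bystander; origin under its centre

How it is judged:
On the way, in this order (a step that is already met when the one before it is completed fails the run):
1. every panel is packed in one tight row from the reference corner, released, with the lever not yet thrown (x of panel0 in the frame of corner between -0.029 and -0.0225 m and z of panel0 in the frame of corner between -0.002 and 0.003 m and angle between the x axis of each of panel0, panel1, panel2, panel3 and the x axis of corner, either way round below 0.07 rad and linear speed of each of panel0, panel1, panel2, panel3 below 0.01 m/s and x of panel1 in the frame of corner between -0.029 and -0.0225 m and z of panel1 in the frame of corner between -0.002 and 0.003 m and x of panel2 in the frame of corner between -0.029 and -0.0225 m and z of panel2 in the frame of corner between -0.002 and 0.003 m and x of panel3 in the frame of corner between -0.029 and -0.0225 m and z of panel3 in the frame of corner between -0.002 and 0.003 m and (y of panel0 in the frame of corner between 0.018 and 0.023 m or y of panel0 in the frame of corner between 0.058 and 0.0645 m or y of panel0 in the frame of corner between 0.098 and 0.106 m or y of panel0 in the frame of corner between 0.138 and 0.1475 m) and (y of panel1 in the frame of corner between 0.018 and 0.023 m or y of panel1 in the frame of corner between 0.058 and 0.0645 m or y of panel1 in the frame of corner between 0.098 and 0.106 m or y of panel1 in the frame of corner between 0.138 and 0.1475 m) and (y of panel2 in the frame of corner between 0.018 and 0.023 m or y of panel2 in the frame of corner between 0.058 and 0.0645 m or y of panel2 in the frame of corner between 0.098 and 0.106 m or y of panel2 in the frame of corner between 0.138 and 0.1475 m) and (y of panel3 in the frame of corner between 0.018 and 0.023 m or y of panel3 in the frame of corner between 0.058 and 0.0645 m or y of panel3 in the frame of corner between 0.098 and 0.106 m or y of panel3 in the frame of corner between 0.138 and 0.1475 m) and (y of panel0 in the frame of corner between 0.018 and 0.023 m or y of panel1 in the frame of corner between 0.018 and 0.023 m or y of panel2 in the frame of corner between 0.018 and 0.023 m or y of panel3 in the frame of corner between 0.018 and 0.023 m) and (y of panel0 in the frame of corner between 0.058 and 0.0645 m or y of panel1 in the frame of corner between 0.058 and 0.0645 m or y of panel2 in the frame of corner between 0.058 and 0.0645 m or y of panel3 in the frame of corner between 0.058 and 0.0645 m) and (y of panel0 in the frame of corner between 0.098 and 0.106 m or y of panel1 in the frame of corner between 0.098 and 0.106 m or y of panel2 in the frame of corner between 0.098 and 0.106 m or y of panel3 in the frame of corner between 0.098 and 0.106 m) and contact force between the fingers and panel0 below 0.3 N and contact force between the fingers and panel1 below 0.3 N and contact force between the fingers and panel2 below 0.3 N and contact force between the fingers and panel3 below 0.3 N and value of joint lever below 0.6 rad), for 0.2 s.
2. the vacuum lever is thrown fully over (value of joint lever above 0.9 rad), for 0.2 s.
At the end, for the whole second after the job is handed in: All panels flat, still, coat up, in one gapless row: edge within 4 mm of the fence, square to 4 degrees, the first within 3 mm of the stop, row lengthened by 1.5 mm at most per further panel; lever past 0.9 rad, slide within 6 mm of fully back (x of panel0 in the frame of corner between -0.029 and -0.0225 m and z of panel0 in the frame of corner between -0.002 and 0.003 m and angle between the x axis of each of panel0, panel1, panel2, panel3 and the x axis of corner, either way round below 0.07 rad and linear speed of each of panel0, panel1, panel2, panel3 below 0.01 m/s and x of panel1 in the frame of corner between -0.029 and -0.0225 m and z of panel1 in the frame of corner between -0.002 and 0.003 m and x of panel2 in the frame of corner between -0.029 and -0.0225 m and z of panel2 in the frame of corner between -0.002 and 0.003 m and x of panel3 in the frame of corner between -0.029 and -0.0225 m and z of panel3 in the frame of corner between -0.002 and 0.003 m and (y of panel0 in the frame of corner between 0.018 and 0.023 m or y of panel0 in the frame of corner between 0.058 and 0.0645 m or y of panel0 in the frame of corner between 0.098 and 0.106 m or y of panel0 in the frame of corner between 0.138 and 0.1475 m) and (y of panel1 in the frame of corner between 0.018 and 0.023 m or y of panel1 in the frame of corner between 0.058 and 0.0645 m or y of panel1 in the frame of corner between 0.098 and 0.106 m or y of panel1 in the frame of corner between 0.138 and 0.1475 m) and (y of panel2 in the frame of corner between 0.018 and 0.023 m or y of panel2 in the frame of corner between 0.058 and 0.0645 m or y of panel2 in the frame of corner between 0.098 and 0.106 m or y of panel2 in the frame of corner between 0.138 and 0.1475 m) and (y of panel3 in the frame of corner between 0.018 and 0.023 m or y of panel3 in the frame of corner between 0.058 and 0.0645 m or y of panel3 in the frame of corner between 0.098 and 0.106 m or y of panel3 in the frame of corner between 0.138 and 0.1475 m) and (y of panel0 in the frame of corner between 0.018 and 0.023 m or y of panel1 in the frame of corner between 0.018 and 0.023 m or y of panel2 in the frame of corner between 0.018 and 0.023 m or y of panel3 in the frame of corner between 0.018 and 0.023 m) and (y of panel0 in the frame of corner between 0.058 and 0.0645 m or y of panel1 in the frame of corner between 0.058 and 0.0645 m or y of panel2 in the frame of corner between 0.058 and 0.0645 m or y of panel3 in the frame of corner between 0.058 and 0.0645 m) and (y of panel0 in the frame of corner between 0.098 and 0.106 m or y of panel1 in the frame of corner between 0.098 and 0.106 m or y of panel2 in the frame of corner between 0.098 and 0.106 m or y of panel3 in the frame of corner between 0.098 and 0.106 m) and value of joint lever above 0.9 rad and value of joint pusher below 0.006 m); the robot touches nothing.
It fails at once if the bottle is moved more than 3 cm (distance of bottle from where it was at the start of the episode above 0.03 m).
It fails at once if the beaker is moved more than 3 cm (distance of beaker from where it was at the start of the episode above 0.03 m).
It fails at once if the blue box is moved more than 3 cm (distance of slidebox from where it was at the start of the episode above 0.03 m).
Of panel2, panel3 only 1 to 2 are there at a start; the rules pass over those that are not, and their reading is None.
At some moment in a run one of panel0, panel1, panel2, panel3 may be knocked a few centimetres aside while the robot is not near it.
Once in a run the grip may slacken for a moment while it holds something.
It also fails if it takes over 210 s, if anything falls off the work surface, if the arm or the gripper's body presses on something with over 40 N, if the wrist force passes 120 N, or if a joint passes its speed limit or range.

## Working session

There is one attempt and no reset: what is moved stays moved. The work goes in short steps, Python scripts to look and compute and a tool call to move; the robot and the scene stay as the last step left them, time stands still between calls to the robot, and variables do not carry over. Pictures are saved under pics/ and viewed, at most 14 in all, crops included, and the job is handed in when it is done.

Besides the shell and the picture viewer there is one more tool, called after "Request:" as a command line: name --pt "numbers of a row" for each row, then --argument value for the rest. play_rows: Moves the arm, as the interface text tells. Its arguments: {"type":"object","properties":{"deltas":{"type":"array"},"newtons":{"type":"number"}},"required":["deltas"]}

```bash
mkdir -p pics; python3 - <<'E'
from workcell import *
import cv2
for n in("scene","top"):
    cv2.imwrite(f"pics/{n}0.png",grab_frame(n)[:,:,::-1]); print(n,get_calibration(n))
s=observe(); print(s)
E
```

```text
scene {'fovy': 44.52661037941208, 'cx': 319.3631222074732, 'cy': 244.38630545892173, 'xyz': array([ 1.32853344, -0.76743172,  0.80564713]), 'rotation': array([-2.16340994, -0.00278728,  0.76427814])}
top {'fovy': 56.0440400165732, 'cx': 325.26951922139074, 'cy': 245.51696151693005, 'xyz': array([ 0.45689815, -0.002762  ,  1.11648963]), 'rotation': array([-2.97702591,  0.00399185, -1.56398728])}
{'clock': 0.1, 'qpos': array([ 1.14882188,  0.52196958, -0.03629442,  1.5999233 ,  0.02122587,
        1.02107623, -0.11280769]), 'qd': array([ 3.10217220e-04, -7.34789289e-04, -1.94081985e-04, -1.76942365e-03,
       -2.11154452e-05,  9.64593764e-04,  5.24275735e-04]), 'joint_efforts': array([ 2.40667447e-03, -9.28486276e+01,  1.98358767e+00, -3.70533049e+01,
        1.81964430e-02,  5.36043837e-03, -1.24007786e-05]), 'position': array([ 0.21520072, -0.58648283,  0.23078412]), 'tool_rot': array([-3.14060707e+00,  1.05934107e-04,  3.51740233e-01]), 'force': array([-0.53952717, -0.47152206,  0.13392396]), 'moment': array([ 0.00693635,  0.03354543, -0.00607949]), 'finger_force': 0.0, 'grip_width': 0.08512263363275457}
```

View pics/scene0.png

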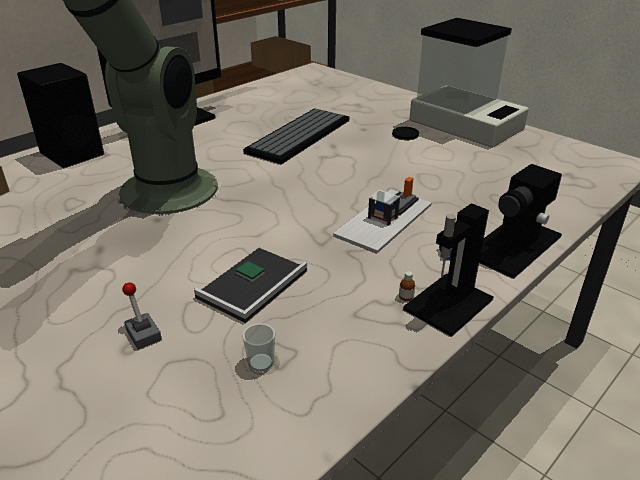

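View pics/top0.png

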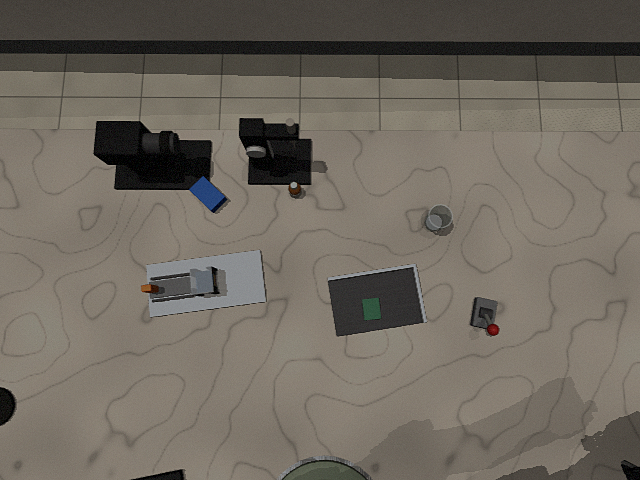

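```bash
cat > h.py <<'E'
from workcell import *
import numpy as np, cv2
from scipy.spatial.transform import Rotation as Ro
def cal(n):
    c=get_calibration(n); return c,240/np.tan(np.radians(c["fovy"]/2)),Ro.from_euler("xyz",c["rotation"]).as_matrix()
def cast(n,p,z):
    c,f,R=cal(n); p=np.atleast_2d(p).astype(float)
    d=np.c_[(p[:,0]-c["cx"])/f,(p[:,1]-c["cy"])/f,np.ones(len(p))]@R.T
    return (c["xyz"]+d*((z-c["xyz"][2])/d[:,2])[:,None])[:,:2]
def proj(n,P):
    c,f,R=cal(n); q=(np.atleast_2d(P)-c["xyz"])@R; return q[:,:2]/q[:,2:]*f+[c["cx"],c["cy"]]
def big(mask,k=1):
    cs,_=cv2.findContours(mask.astype(np.uint8),cv2.RETR_EXTERNAL,cv2.CHAIN_APPROX_NONE)
    return sorted(cs,key=cv2.contourArea)[-k:][::-1]
def rect(n,mask,z):
    """min-area rectangle on the plane z: centre, sizes, angle, corners (mm/deg)"""
    pts=cast(n,big(mask)[0][:,0],z).astype(np.float32)*1000
    r=cv2.minAreaRect(pts); return r,cv2.boxPoints(r)
def row(x,y,z,yaw):
    s=observe(); R=Ro.from_euler("xyz",s["tool_rot"]); T=Ro.from_euler("xyz",[np.pi,0,yaw])
    d=R.inv().apply(np.array([x,y,z])-s["position"])/.5; w=(R.inv()*T).as_rotvec()/np.radians(120)
    print("pos",s["position"].round(4),"rot",s["tool_rot"].round(3),"f",s["force"].round(1),"w",round(s["grip_width"],4),"t",s["clock"]); print("row",d.round(4),w.round(4))
E
python3 - <<'E'
from h import *
im=cv2.imread("pics/top0.png"); hsv=cv2.cvtColor(im,cv2.COLOR_BGR2HSV); H,S,V=cv2.split(hsv)
X,Y=np.meshgrid(range(640),range(480))
w=lambda a,b,c,d:(X>a)&(X<b)&(Y>c)&(Y<d)
k=np.ones((3,3),np.uint8)
green=w(340,400,280,330)&(H>40)&(H<90)&(S>80)
print("green",rect("top",green,.024))
dark=((V<95)|green)&w(315,440,255,345)
print("plate",rect("top",dark,.012))
print("plateapprox",cv2.approxPolyDP(big(dark)[0],5,True)[:,0].tolist())
white=(V>125)&(S<40)&w(130,280,240,325)
print("mag",rect("top",white,.010), cv2.approxPolyDP(big(white)[0],4,True)[:,0].tolist())
org=(H>5)&(H<20)&(S>150)&w(130,170,270,300)
print("handle",rect("top",org,.07))
red=((H<6)|(H>172))&(S>150)&w(470,520,310,345)
m=cv2.moments(big(red)[0]); print("ball px",m["m10"]/m["m00"],m["m01"]/m["m00"])
sc=cv2.imread("pics/scene0.png")
a=cv2.resize(im[240:350,130:280],None,fx=5,fy=5,interpolation=cv2.INTER_CUBIC)
b=cv2.resize(sc[165:255,325:440],None,fx=6,fy=6,interpolation=cv2.INTER_CUBIC)
cv2.imwrite("pics/m0.png",b); cv2.imwrite("pics/m1.png",cv2.resize(im[250:350,310:520],None,fx=3.8,fy=3.8,interpolation=cv2.INTER_CUBIC))
E
```

```text
green (((485.52899169921875, -107.84866333007812), (50.767574310302734, 40.90439224243164), 6.018576145172119), array([[ 458.1407  ,  -90.170715],
       [ 462.42957 , -130.84964 ],
       [ 512.9173  , -125.52661 ],
       [ 508.62842 ,  -84.84769 ]], dtype=float32))
plate (((503.9633483886719, -118.97042083740234), (137.2711181640625, 213.94618225097656), 9.467966079711914), array([[ 418.6661   ,  -24.74483  ],
       [ 453.8594   , -235.77658  ],
       [ 589.2606   , -213.19601  ],
       [ 554.06726  ,   -2.1642609]], dtype=float32))
plateapprox [[413, 267], [329, 280], [336, 335], [423, 322]]
mag (((548.1629638671875, 301.50262451171875), (204.07745361328125, 368.1742858886719), 0.3497913181781769), array([[445.00232 , 484.96338 ],
       [447.25    , 116.795975],
       [651.3236  , 118.04187 ],
       [649.0759  , 486.2093  ]], dtype=float32)) [[132, 241], [133, 256], [147, 274], [133, 268], [131, 261], [131, 277], [138, 279], [131, 279], [131, 324], [138, 324], [134, 319], [147, 296], [150, 316], [183, 313], [157, 317], [150, 324], [206, 324], [210, 311], [205, 309], [221, 308], [212, 315], [212, 324], [231, 324], [235, 317], [263, 311], [259, 250], [263, 259], [274, 262], [267, 258], [271, 254], [266, 255], [271, 246], [279, 247], [278, 241], [235, 241], [233, 246], [230, 241], [209, 241], [225, 242], [226, 247], [198, 241]]
handle (((528.2653198242188, 409.67498779296875), (18.522754669189453, 40.092315673828125), 0.37610623240470886), array([[518.87256, 429.6599 ],
       [519.13574, 389.56848],
       [537.6581 , 389.69006],
       [537.3949 , 429.7815 ]], dtype=float32))
ball px 492.50659133709974 329.15065913370995
```

View pics/m0.png

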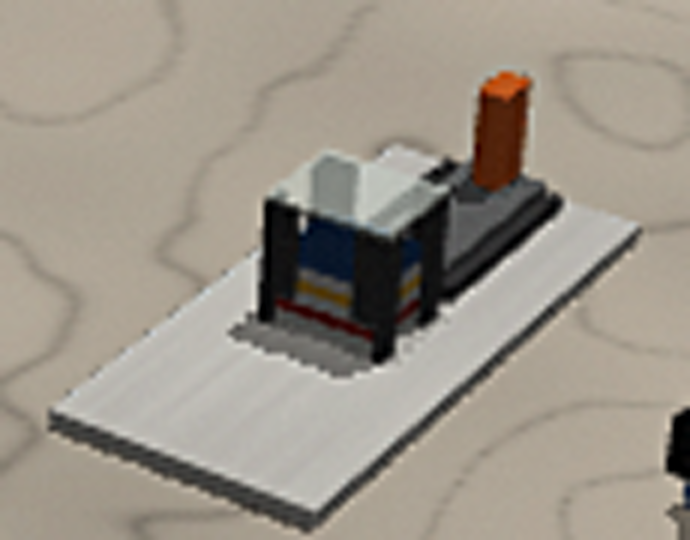

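View pics/m1.png

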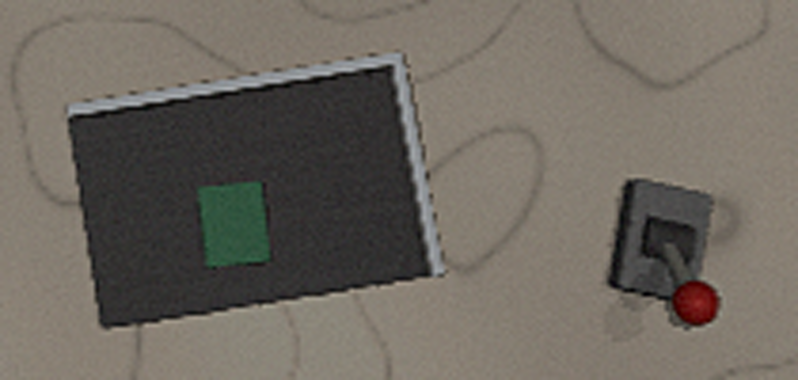

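```bash
python3 - <<'E'
from h import *
im=cv2.imread("pics/top0.png"); hsv=cv2.cvtColor(im,cv2.COLOR_BGR2HSV); H,S,V=cv2.split(hsv)
for p in [(250,280),(240,270),(250,300),(275,280),(200,260),(200,310),(235,262),(290,260)]: print(p,hsv[p[1],p[0]])
white=(S<14)&(V>140)
m=np.zeros_like(V);m[245:322,140:272]=1
white=cv2.morphologyEx((white&(m>0)).astype(np.uint8),cv2.MORPH_OPEN,np.ones((3,3)))
r,b=rect("top",white,.010);print("mag",r,b)
print("eye",cast("top",[(261,250),(266,302),(150,317),(147,265)],.010))
H=H.astype(int)
org=(H>5)&(H<20)&(S>150)&(m>0)
c=big(org)[0][:,0]; print("handle px",c.min(0),c.max(0))
X,Y=np.meshgrid(range(640),range(480))
for v in (90,120,150,180): 
  o=org&(V>v); print(v,o.sum(),rect("top",o,.07)[0] if o.sum()>5 else "")
E
```

```text
(250, 280) [108   9 141]
(240, 270) [103  12 143]
(250, 300) [ 96   9 145]
(275, 280) [ 23  37 124]
(200, 260) [110  11 145]
(200, 310) [12 21 60]
(235, 262) [102   9 144]
(290, 260) [ 16  38 129]
mag ((552.3902587890625, 246.2645263671875), (125.49324035644531, 176.727294921875), 7.691912651062012) [[478.38107 325.43466]
 [502.03537 150.29756]
 [626.3994  167.09439]
 [602.7451  342.2315 ]]
eye [[0.62834617 0.16251198]
 [0.50014982 0.14644513]
 [0.46212808 0.42711802]
 [0.58905847 0.44351592]]
handle px [141 284] [158 292]
90 60 ((529.2091064453125, 418.9132995605469), (14.21816349029541, 21.77920150756836), 8.5451021194458)
120 57 ((528.6664428710938, 418.9766845703125), (13.767646789550781, 20.887531280517578), 4.2258148193359375)
150 0 
180 0
```

```bash
python3 -c "
from h import *
row(.50,-.15,.22,1.2)"
```

```text
pos [ 0.2152 -0.5865  0.2308] rot [-3.141  0.     0.352] f [-0.5 -0.5  0.1] w 0.0851 t 0.1
row [ 0.8355 -0.6233  0.0221] [-5.00e-04 -2.00e-04 -4.05e-01]
```

Request:
play_rows --pt "0.084 -0.062 0 0 0 -0.04 0" --pt "0.167 -0.125 0 0 0 -0.08 0" --pt "0.25 -0.187 0 0 0 -0.12 0" --pt "0.334 -0.25 0 0 0 -0.16 0" --pt "0.418 -0.312 0.01 0 0 -0.2 0" --pt "0.5 -0.374 0.01 0 0 -0.24 0" --pt "0.585 -0.436 0.015 0 0 -0.28 0" --pt "0.67 -0.5 0.02 0 0 -0.32 0" --pt "0.75 -0.56 0.02 0 0 -0.36 0" --pt "0.835 -0.623 0.022 0 0 -0.4 0"

```text
clock: 1.1
position: [0.489, -0.1663, 0.2206]
tool_rot: [-3.142, 0.0, 1.193]
force: [0.4, -1.3, 0.5]
grip_width: 0.0853
finger_force: 0.0
```

```bash
python3 -c "
from h import *
row(.5287,.4175,.14,1.705);print(observe()['qpos'])"
```

```text
pos [ 0.489  -0.1663  0.2206] rot [-3.142  0.     1.193] f [ 0.4 -1.3  0.5] w 0.0853 t 1.1
row [ 1.1146 -0.3571  0.1611] [-1.000e-04  0.000e+00 -2.446e-01]
[ 0.50370263  0.38240855 -0.37531891  1.88073183  0.1742268   0.91029207
 -0.33235773]
```

Request:
play_rows --pt "0.1 -0.03 0.016 0 0 -0.03 0" --pt "0.2 -0.065 0.03 0 0 -0.06 0" --pt "0.3 -0.1 0.05 0 0 -0.09 0" --pt "0.4 -0.13 0.06 0 0 -0.12 0.3" --pt "0.5 -0.16 0.08 0 0 -0.15 0.3" --pt "0.6 -0.19 0.09 0 0 -0.18 0.3" --pt "0.7 -0.22 0.1 0 0 -0.2 0.3" --pt "0.8 -0.26 0.12 0 0 -0.22 0.3" --pt "0.9 -0.29 0.13 0 0 -0.24 0.3" --pt "0.97 -0.31 0.14 0 0 -0.24 0.3"

```text
clock: 2.1
position: [0.5234, 0.3274, 0.1519]
tool_rot: [-3.141, 0.0, 1.694]
force: [2.0, -0.5, 0.9]
grip_width: 0.0599
finger_force: 0.0
```

```bash
python3 -c "
from h import *
row(.5287,.4175,.14,1.705);print(observe()['qpos'])"
```

```text
pos [0.5234 0.3274 0.1519] rot [-3.141  0.     1.694] f [ 2.  -0.5  0.9] w 0.0599 t 2.1
row [0.1775 0.0327 0.0237] [-0.0002  0.0002 -0.0054]
[-0.30729996  0.6450723  -0.52007112  1.67277742  0.38280732  0.92741176
 -0.85074153]
```

Request:
play_rows --pt "0.08 0.03 0.02 0 0 -0.005 0.3" --pt "0.155 0.03 0.02 0 0 -0.005 0.3" --pt "0.155 0.03 0.02 0 0 -0.005 0.3" --pt "0.155 0.03 0.02 0 0 -0.005 0.3"

```text
clock: 2.5
position: [0.5285, 0.4049, 0.1418]
tool_rot: [-3.141, 0.0, 1.704]
force: [-0.0, -0.4, 0.8]
grip_width: 0.0598
finger_force: 0.0
```

```bash
python3 -c "
from h import *
row(.5287,.4175,.04,1.705)
cv2.imwrite('pics/s1.png',grab_frame('scene')[100:260,300:500,::-1].repeat(3,0).repeat(3,1)) "
```

```text
pos [0.5285 0.4049 0.1418] rot [-3.141  0.     1.704] f [-0.  -0.4  0.8] w 0.0598 t 2.5
row [0.025  0.004  0.2035] [-0.0005  0.0002 -0.0004]
```

View pics/s1.png

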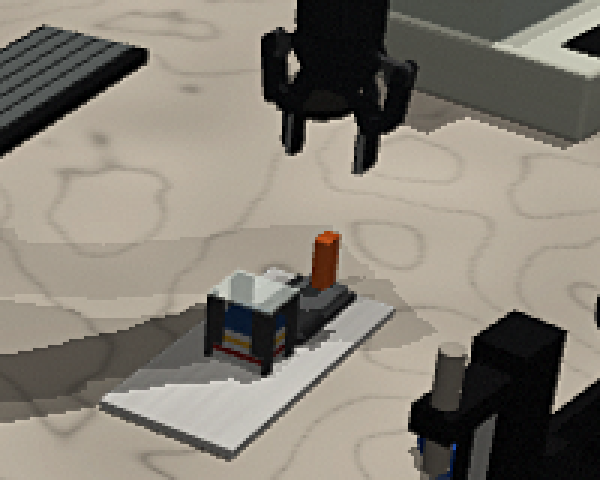

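The gripper stands over the orange handle (handle top at crop px 325,235); red, yellow and blue are in the chute.

Request:
play_rows --pt "0.025 0.004 0.08 0 0 0 0.3" --pt "0.025 0.004 0.16 0 0 0 0.3" --pt "0.025 0.004 0.2 0 0 0 0.3" --pt "0.025 0.004 0.2 0 0 0 0.5" --pt "0.025 0.004 0.2 0 0 0 1" --pt "0.025 0.004 0.2 0 0 0 1" --pt "0.025 0.004 0.2 0 0 0 1" --pt "0.025 0.004 0.2 0 0 0 1" --newtons 40

```text
clock: 3.35
position: [0.5285, 0.4167, 0.0444]
tool_rot: [-3.14, 0.001, 1.703]
force: [-12.9, -6.9, 11.5]
grip_width: 0.0151
finger_force: 40.9
```

Request:
play_rows --pt "-0.03 0 0 0 0 0 1" --pt "-0.06 0 0 0 0 0 1" --pt "-0.09 0 0 0 0 0 1" --pt "-0.12 0 0 0 0 0 1" --pt "-0.14 0 0 0 0 0 1" --pt "-0.15 0 0 0 0 0 1" --pt "-0.152 0 0 0 0 0 1" --pt "-0.152 0 0 0 0 0 1"

```text
clock: 4.15
position: [0.5389, 0.3424, 0.0444]
tool_rot: [3.141, -0.001, 1.703]
force: [-10.3, 0.2, 6.4]
grip_width: 0.015
finger_force: 42.0
```

Request:
play_rows --pt "-0.004 0 0 0 0 0 1" --pt "-0.006 0 0 0 0 0 1" --pt "-0.006 0 0 0 0 0 1"

```text
clock: 4.45
position: [0.5388, 0.3424, 0.0445]
tool_rot: [3.14, -0.005, 1.705]
force: [-7.6, 14.6, -1.8]
grip_width: 0.0153
finger_force: 40.6
```

```bash
python3 -c "
from h import *
print(observe()['force'])
cv2.imwrite('pics/s2.png',grab_frame('scene')[150:270,310:460,::-1].repeat(4,0).repeat(4,1)) "
```

```text
[-7.61292771 14.59869793 -1.82861184]
```

View pics/s2.png

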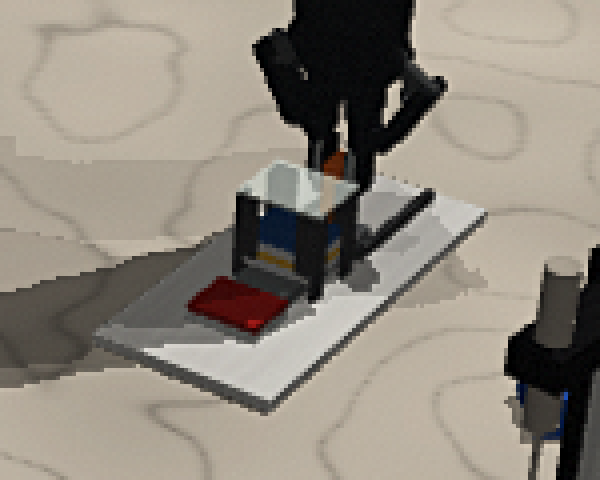

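The red panel is out (crop px 240,303) and the stop was felt. Now draw the slide back.

Request:
play_rows --pt "0.03 0 0 0 0 0 1" --pt "0.06 0 0 0 0 0 1" --pt "0.09 0 0 0 0 0 1" --pt "0.12 0 0 0 0 0 1" --pt "0.145 0 0 0 0 0 1" --pt "0.158 0 0 0 0 0 1" --pt "0.162 0 0 0 0 0 1" --pt "0.162 0 0 0 0 0 1"

```text
clock: 5.3
position: [0.5285, 0.4167, 0.0443]
tool_rot: [-3.14, 0.004, 1.702]
force: [-15.4, -18.2, 19.5]
grip_width: 0.0155
finger_force: 43.7
```

Request:
play_rows --pt "-0.006 0 0 0 0 0 0.4" --pt "-0.006 0 0 0 0 0 0.3" --pt "-0.006 0 0 0 0 0 0.3" --pt "-0.006 0 -0.1 0 0 0 0.3" --pt "-0.006 0 -0.2 0 0 0 0.3" --pt "-0.006 0 -0.2 0 0 0 0.3"

```text
clock: 5.9
position: [0.5318, 0.4185, 0.1497]
tool_rot: [3.134, -0.006, 1.702]
force: [0.7, 0.7, 0.6]
grip_width: 0.0598
finger_force: 0.0
```

```bash
cat >> h.py <<'E'
COL=dict(red=[(0,7),(172,180)],yellow=[(18,34)],blue=[(100,125)],green=[(40,90)])
def panel(c,z,n="top",box=None,smin=90):
    im=grab_frame(n); hsv=cv2.cvtColor(im,cv2.COLOR_RGB2HSV); H,S,V=cv2.split(hsv)
    m=np.zeros(H.shape,bool)
    for a,b in COL[c]: m|=(H>=a)&(H<=b)
    m&=(S>smin)&(V>25)
    if box is None: box=(320,430,250,345)
    w=np.zeros_like(m); w[box[2]:box[3],box[0]:box[1]]=1
    r,b=rect(n,m&w,z); print(c,np.round(r[0],1),np.round(r[1],1),round(r[2],1)); return r
E
python3 -c "
from h import *
row(.555,.221,.12,1.705)
panel('red',.022,box=(200,270,250,315))"
```

```text
pos [0.5318 0.4185 0.1497] rot [ 3.134 -0.006  1.702] f [0.7 0.7 0.6] w 0.0598 t 5.9
row [-0.3981 -0.0064  0.0571] [ 0.0038 -0.0027 -0.0013]
red [556.9 222.5] [51.3 40.8] 8.1
```

Request:
play_rows --pt "-0.1 -0.002 0 0 0 0 0.2" --pt "-0.2 -0.004 0 0 0 0 0.2" --pt "-0.3 -0.004 0 0.003 -0.002 0.002 0.2" --pt "-0.38 -0.004 0 0.003 -0.002 0.002 0.2" --pt "-0.406 -0.004 0.06 0.003 -0.002 0.002 0.2" --pt "-0.406 -0.004 0.12 0.003 -0.002 0.002 0.2" --pt "-0.406 -0.004 0.15 0.003 -0.002 0.002 0.2" --pt "-0.406 -0.004 0.15 0.003 -0.002 0.002 0.2"

```text
clock: 6.75
position: [0.5531, 0.2146, 0.0655]
tool_rot: [-3.132, 0.005, 1.699]
force: [-0.3, -0.2, 0.8]
grip_width: 0.0681
finger_force: 0.0
```

```bash
python3 -c "
from h import *
row(.5577,.2167,.008,1.710)"
```

```text
pos [0.5531 0.2146 0.0655] rot [-3.132  0.005  1.699] f [-0.3 -0.2  0.8] w 0.0681 t 6.75
row [0.0036 0.0107 0.115 ] [-0.0046  0.0022 -0.0051]
```

Request:
play_rows --pt "0.004 0.011 0.05 -0.005 0.002 -0.005 0.2" --pt "0.004 0.011 0.09 -0.005 0.002 -0.005 0.2" --pt "0.004 0.011 0.111 -0.005 0.002 -0.005 0.2" --pt "0.004 0.011 0.111 -0.005 0.002 -0.005 0.2" --pt "0.004 0.011 0.111 -0.005 0.002 -0.005 0.2"

```text
clock: 7.25
position: [0.5596, 0.2175, 0.013]
tool_rot: [3.137, -0.0, 1.709]
force: [-0.9, 0.1, 0.8]
grip_width: 0.0687
finger_force: 0.0
```

Request:
play_rows --pt "0 -0.002 0.01 0 0 0 0.2" --pt "0 -0.002 0.01 0 0 0 0.4" --pt "0 -0.002 0.01 0 0 0 0.5" --pt "0 -0.002 0.01 0 0 0 0.5" --pt "0 -0.002 0.01 0 0 0 0.5" --newtons 50

```text
clock: 7.75
position: [0.5584, 0.2168, 0.0075]
tool_rot: [3.137, 0.0, 1.709]
force: [-2.1, -1.4, 6.0]
grip_width: 0.0488
finger_force: 52.6
```

```bash
cat >> h.py <<'E'
C0=np.array([.588,-.2115]); PY=np.radians(9.47); TY=np.pi/2+PY
PX=np.array([np.cos(PY),np.sin(PY)]); PV=np.array([-np.sin(PY),np.cos(PY)])
def P(x,y): return C0+x*1e-3*PX+y*1e-3*PV     # plate/corner mm -> world
def L(w): d=(np.array(w[:2])-C0)*1e3; return np.round([d@PX,d@PV],1)
def prow(x,y,z): row(*P(x,y),z,TY); print("corner xy",L(observe()["position"]))
E
python3 -c "
from h import *
prow(-50,18,.1)"
```

```text
pos [0.5584 0.2168 0.0075] rot [3.137 0.    1.709] f [-2.1 -1.4  6. ] w 0.0488 t 7.75
row [-0.8233 -0.1594 -0.1856] [ 0.0021  0.0001 -0.013 ]
corner xy [ 41.3 427.3]
```

Request:
play_rows --pt "0 0 -0.05 0 0 0 0.5" --pt "0 0 -0.1 0 0 0 0.5" --pt "0 0 -0.17 0 0 0 0.5" --pt "0 0 -0.2 0 0 0 0.5"

```text
clock: 8.15
position: [0.5588, 0.2172, 0.11]
tool_rot: [3.134, -0.001, 1.709]
force: [0.4, 0.2, -0.8]
grip_width: 0.0488
finger_force: 52.1
```

Request:
play_rows --pt "-0.085 -0.016 0 0 0 0 0.5" --pt "-0.17 -0.03 0 0 0 0 0.5" --pt "-0.26 -0.05 0 0 0 0 0.5" --pt "-0.35 -0.065 0 0 0 0 0.5" --pt "-0.44 -0.08 0 0.002 0 -0.013 0.5" --pt "-0.54 -0.1 0 0.002 0 -0.013 0.5" --pt "-0.64 -0.12 0 0.002 0 -0.013 0.5" --pt "-0.74 -0.14 0 0.002 0 -0.013 0.5" --pt "-0.81 -0.16 0.04 0.002 0 -0.013 0.5" --pt "-0.823 -0.16 0.08 0.002 0 -0.013 0.5"

```text
clock: 9.15
position: [0.534, -0.208, 0.066]
tool_rot: [-3.141, 0.003, 1.729]
force: [0.8, -0.2, -0.0]
grip_width: 0.0484
finger_force: 52.1
```

```bash
python3 -c "
from h import *
prow(-50,18,.02)"
```

```text
pos [ 0.534 -0.208  0.066] rot [-3.141e+00  3.000e-03  1.729e+00] f [ 0.8 -0.2 -0. ] w 0.0484 t 9.15
row [0.0117 0.0054 0.092 ] [-0.0003  0.0013 -0.0032]
corner xy [-52.7  12.3]
```

Request:
play_rows --pt "0.01 0.004 0.0 0 0 -0.003 0.5" --pt "0.012 0.005 0.05 0 0 -0.003 0.5" --pt "0.012 0.005 0.07 0 0 -0.003 0.5" --pt "0.012 0.005 0.07 0 0 -0.003 0.5"

```text
clock: 9.55
position: [0.5365, -0.1942, 0.031]
tool_rot: [-3.14, -0.001, 1.744]
force: [-0.2, 0.2, -0.3]
grip_width: 0.0486
finger_force: 52.1
```

```bash
python3 -c "
from h import *
prow(-50,18,.0105)"
```

```text
pos [ 0.5365 -0.1942  0.031 ] rot [-3.140e+00 -1.000e-03  1.744e+00] f [-0.2  0.2 -0.3] w 0.0486 t 9.55
row [-0.015  -0.0042  0.041 ] [-0.0008 -0.0005  0.0038]
corner xy [-47.9  25.5]
```

Request:
play_rows --pt "-0.014 -0.004 0.0 0 0 0.003 0.5" --pt "-0.014 -0.004 0.02 0 0 0.003 0.5" --pt "-0.014 -0.004 0.038 0 0 0.003 0.5" --pt "-0.014 -0.004 0.041 0 0 0.003 0.5" --pt "-0.014 -0.004 0.041 0 0 0.003 0.5"

```text
clock: 10.05
position: [0.536, -0.2025, 0.0107]
tool_rot: [-3.141, -0.0, 1.736]
force: [0.6, -0.1, -0.3]
grip_width: 0.0484
finger_force: 52.1
```

Request:
play_rows --pt "0 0 0.003 0 0 0 0.5" --pt "0 0 0.003 0 0 0 0.3" --pt "0 0 0.003 0 0 0 0.3" --pt "0 0 -0.03 0 0 0 0.3" --pt "0 0 -0.08 0 0 0 0.3" --pt "0.012 -0.06 -0.08 0 0 0 1" --pt "0.012 -0.1 -0.08 0 0 0 1" --pt "0.012 -0.1 -0.08 0 0 0 1" --pt "0.012 -0.1 -0.08 0 0 0 1" --pt "0.012 -0.1 -0.08 0 0 0 1"

```text
clock: 11.05
position: [0.4869, -0.205, 0.0517]
tool_rot: [3.14, 0.0, 1.736]
force: [0.3, 0.3, 0.4]
grip_width: 0.0005
finger_force: 0.0
```

```bash
python3 -c "
from h import *
prow(-98,24,.017)
r=panel('red',.024);print(L(np.array(r[0])/1e3))
r=panel('green',.024);print(L(np.array(r[0])/1e3))
"
```

```text
pos [ 0.4869 -0.205   0.0517] rot [3.14  0.    1.736] f [0.3 0.3 0.4] w 0.0005 t 11.05
row [0.0019 0.0012 0.0695] [0.0006 0.0002 0.0002]
corner xy [-98.6  23. ]
red [ 536.3 -190.9] [51.7 32. ] 8.4
[-47.6  28.9]
green [ 485.9 -108.1] [49.1 40.5] 6.0
[-83.7 118.7]
```

Request:
play_rows --pt "0.002 0.001 0.04 0 0 0 1" --pt "0.002 0.001 0.07 0 0 0 1" --pt "0.002 0.001 0.07 0 0 0 1" --pt "0.002 0.02 0.07 0 0 0 1" --pt "0.002 0.035 0.07 0 0 0 1" --pt "0.002 0.05 0.07 0 0 0 1" --pt "0.002 0.058 0.07 0 0 0 1" --pt "0.002 0.062 0.07 0 0 0 1" --pt "0.002 0.062 0.07 0 0 0 1"

```text
clock: 12.05
position: [0.5163, -0.199, 0.0163]
tool_rot: [-3.141, 0.0, 1.736]
force: [-1.3, -0.4, 2.7]
grip_width: -0.0001
finger_force: 1.0
```

```bash
python3 -c "
from h import *
prow(-64.5,24,.017)
r=panel('red',.024);print(L(np.array(r[0])/1e3))
"
```

```text
pos [ 0.5163 -0.199   0.0163] rot [-3.141  0.     1.736] f [-1.3 -0.4  2.7] w -0.0001 t 12.05
row [-0.0002  0.0083 -0.0014] [-0.0001  0.0001  0.    ]
corner xy [-68.6  24.1]
red [ 552.5 -176.4] [14.6 48.6] 88.8
[-29.3  40.5]
```

Request:
play_rows --pt "0 0.004 0 0 0 0 1" --pt "0 0.006 0 0 0 0 1" --pt "0 0.008 0 0 0 0 1" --pt "0 0.008 0 0 0 0 1"

```text
clock: 12.5
position: [0.5203, -0.1984, 0.0161]
tool_rot: [-3.142, 0.0, 1.736]
force: [-2.3, -0.9, 3.7]
grip_width: -0.0
finger_force: 1.6
```

Request:
play_rows --pt "0 0.002 0 0 0 0 1" --pt "0 0.004 0 0 0 0 1" --pt "0 0.004 0 0 0 0 1"

```text
clock: 12.8
position: [0.5208, -0.1984, 0.016]
tool_rot: [-3.139, 0.0, 1.736]
force: [-10.8, -1.1, 10.9]
grip_width: 0.0001
finger_force: 6.8
```

Request:
play_rows --pt "0 -0.014 0 0 0 0 1" --pt "0 -0.014 -0.08 0 0 0 1" --pt "0.04 0.04 -0.08 0 0 0 1" --pt "0.078 0.072 -0.08 0 0 0 1" --pt "0.078 0.072 -0.08 0 0 0 1" --pt "0.078 0.072 -0.05 0 0 0 1" --pt "0.078 0.072 0 0 0 0 1" --pt "0.078 0.072 0 0 0 0 1"

```text
clock: 13.6
position: [0.5501, -0.1541, 0.0134]
tool_rot: [-3.139, -0.001, 1.736]
force: [0.2, -0.3, -1.0]
grip_width: 0.0004
finger_force: 0.0
```

```bash
python3 -c "
from h import *
prow(-25,52,.017)
"
```

```text
pos [ 0.5501 -0.1541  0.0134] rot [-3.139e+00 -1.000e-03  1.736e+00] f [ 0.2 -0.3 -1. ] w 0.0004 t 13.6
row [-0.0217  0.0059 -0.0072] [-0.001  -0.0004 -0.0001]
corner xy [-28.   62.8]
```

Request:
play_rows --pt "0 0.005 -0.005 0 0 0 1" --pt "-0.01 0.005 -0.005 0 0 0 1" --pt "-0.016 0.005 -0.005 0 0 0 1" --pt "-0.02 0.005 -0.005 0 0 0 1" --pt "-0.022 0.005 -0.005 0 0 0 1" --pt "-0.022 0.005 -0.005 0 0 0 1"

```text
clock: 14.2
position: [0.5555, -0.1643, 0.0187]
tool_rot: [3.141, 0.0, 1.736]
force: [0.7, 0.1, 0.7]
grip_width: -0.0
finger_force: 0.0
```

Request:
play_rows --pt "-0.002 0 0.002 0 0 0 1" --pt "-0.004 0 0.002 0 0 0 1" --pt "-0.006 0 0.002 0 0 0 1" --pt "-0.006 0 0.002 0 0 0 1"

```text
clock: 14.6
position: [0.5556, -0.1658, 0.0175]
tool_rot: [-3.141, -0.001, 1.737]
force: [-3.3, 7.4, 2.6]
grip_width: 0.0002
finger_force: 3.7
```

```bash
python3 -c "
from h import *
prow(-25,49,.017)
r=panel('red',.024);print(L(np.array(r[0])/1e3))
"
```

```text
pos [ 0.5556 -0.1658  0.0175] rot [-3.141e+00 -1.000e-03  1.737e+00] f [-3.3  7.4  2.6] w 0.0002 t 14.6
row [-0.0028 -0.0012  0.0009] [-0.0004 -0.0007  0.0004]
corner xy [-24.4  50.4]Traceback (most recent call last):
  File "<string>", line 4, in <module>
    r=panel('red',.024);print(L(np.array(r[0])/1e3))
  File "h.py", line 31, in panel
    r,b=rect(n,m&w,z); print(c,np.round(r[0],1),np.round(r[1],1),round(r[2],1)); return r
        ~~~~^^^^^^^^^
  File "h.py", line 17, in rect
    pts=cast(n,big(mask)[0][:,0],z).astype(np.float32)*1000
               ~~~~~~~~~^^^
IndexError: list index out of range
```

Request:
play_rows --pt "0.01 0 0 0 0 0 1" --pt "0.01 0 -0.1 0 0 0 1" --pt "0.07 0 -0.2 0 0 0 0.3" --pt "0.16 0 -0.25 0 0 0 0.3" --pt "0.26 0.01 -0.25 0 0 0 0.3" --pt "0.36 0.03 -0.25 0 0 0 0.3" --pt "0.46 0.05 -0.25 0 0 0 0.3" --pt "0.56 0.07 -0.25 0 0 0 0.3" --pt "0.66 0.09 -0.25 0 0 0 0.3" --pt "0.76 0.11 -0.25 0 0 0 0.3"

```text
clock: 15.65
position: [0.5471, 0.2062, 0.1427]
tool_rot: [3.141, 0.0, 1.736]
force: [0.7, -0.2, 0.1]
grip_width: 0.0598
finger_force: 0.0
```

```bash
python3 -c "
from h import *
row(.5285,.4167,.142,1.705)
r=panel('red',.024);print(L(np.array(r[0])/1e3))
r=panel('green',.024);print(L(np.array(r[0])/1e3))
"
```

```text
pos [0.5471 0.2062 0.1427] rot [3.141 0.    1.736] f [ 0.7 -0.2  0.1] w 0.0598 t 15.65
row [0.4214 0.0325 0.0013] [0.0002 0.0002 0.0148]
red [ 558.5 -193.8] [51.3 40.9] 9.5
[-26.2  22.3]
green [ 485.6 -108.1] [50.3 40.1] 5.0
[-84.  118.9]
```

Request:
play_rows --pt "0.1 0.01 0 0 0 0.005 0.3" --pt "0.2 0.02 0 0 0 0.01 0.3" --pt "0.3 0.025 0 0 0 0.015 0.3" --pt "0.37 0.028 0 0 0 0.015 0.3" --pt "0.395 0.03 0 0 0 0.015 0.3" --pt "0.395 0.03 0 0 0 0.015 0.3" --pt "0.395 0.03 0 0 0 0.015 0.3"

```text
clock: 16.45
position: [0.53, 0.4002, 0.1423]
tool_rot: [-3.142, 0.001, 1.704]
force: [0.9, -1.8, -0.2]
grip_width: 0.0597
finger_force: 0.0
```

```bash
python3 -c "
from h import *
row(.5282,.4167,.044,1.705)
im=grab_frame('scene')[230:330,180:320,::-1]
cv2.imwrite('pics/s3.png',cv2.resize(im,None,fx=5,fy=5,interpolation=cv2.INTER_CUBIC))
"
```

```text
pos [0.53   0.4002 0.1423] rot [-3.142e+00  1.000e-03  1.704e+00] f [ 0.9 -1.8 -0.2] w 0.0597 t 16.45
row [0.0335 0.0008 0.1966] [-0.      0.0005 -0.0004]
```

View pics/s3.png

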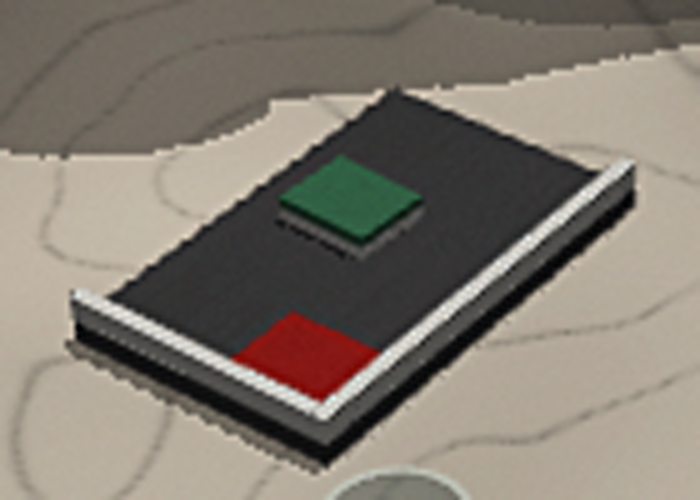

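The red panel sits tight in the corner (crop px 310,357). Now the second ejection.

Request:
play_rows --pt "0.033 0.001 0.08 0 0 0 0.3" --pt "0.033 0.001 0.16 0 0 0 0.3" --pt "0.033 0.001 0.196 0 0 0 0.3" --pt "0.033 0.001 0.196 0 0 0 0.6" --pt "0.033 0.001 0.196 0 0 0 1" --pt "0.033 0.001 0.196 0 0 0 1" --pt "0.033 0.001 0.196 0 0 0 1" --pt "0.033 0.001 0.196 0 0 0 1" --newtons 40

```text
clock: 17.3
position: [0.5282, 0.418, 0.0468]
tool_rot: [3.14, -0.0, 1.705]
force: [-4.9, -3.6, 9.8]
grip_width: 0.0153
finger_force: 40.2
```

Request:
play_rows --pt "-0.03 0 0 0 0 0 1" --pt "-0.06 0 0 0 0 0 1" --pt "-0.09 0 0 0 0 0 1" --pt "-0.12 0 0 0 0 0 1" --pt "-0.142 0 0 0 0 0 1" --pt "-0.152 0 0 0 0 0 1" --pt "-0.157 0 0 0 0 0 1" --pt "-0.158 0 0 0 0 0 1"

```text
clock: 18.1
position: [0.5386, 0.3436, 0.0469]
tool_rot: [3.138, -0.007, 1.707]
force: [-2.2, 21.7, -1.8]
grip_width: 0.0148
finger_force: 40.8
```

Request:
play_rows --pt "0.03 0 0 0 0 0 1" --pt "0.06 0 0 0 0 0 1" --pt "0.09 0 0 0 0 0 1" --pt "0.12 0 0 0 0 0 1" --pt "0.145 0 0 0 0 0 1" --pt "0.158 0 0 0 0 0 1" --pt "0.164 0 0 0 0 0 1" --pt "0.164 0 0 0 0 0 1"

```text
clock: 18.9
position: [0.5283, 0.4181, 0.0467]
tool_rot: [3.141, 0.004, 1.703]
force: [-10.0, -17.9, 23.7]
grip_width: 0.0151
finger_force: 44.4
```

Request:
play_rows --pt "-0.006 0 0 0 0 0 0.4" --pt "-0.006 0 0 0 0 0 0.3" --pt "-0.006 0 0 0 0 0 0.3" --pt "-0.006 0 -0.1 0 0 0 0.3" --pt "-0.006 0 -0.2 0 0 0 0.3" --pt "-0.006 0 -0.2 0 0 0 0.3" --pt "-0.006 0 -0.2 0 0 0 0.3"

```text
clock: 19.6
position: [0.5285, 0.4182, 0.146]
tool_rot: [3.139, -0.001, 1.705]
force: [-0.0, -0.5, -0.9]
grip_width: 0.0602
finger_force: 0.0
```

```bash
python3 -c "
from h import *
row(.5577,.2167,.05,1.710)
panel('yellow',.022,box=(200,270,250,315))
r=panel('red',.024);print(L(np.array(r[0])/1e3))
"
```

```text
pos [0.5285 0.4182 0.146 ] rot [ 3.139e+00 -1.000e-03  1.705e+00] f [-0.  -0.5 -0.9] w 0.0602 t 19.6
row [-0.4074  0.0038  0.1916] [ 0.001  -0.0006 -0.0026]
yellow [556.8 222.5] [51.3 40.9] 8.4
red [ 558.5 -193.8] [51.3 40.9] 9.5
[-26.2  22.3]
```

Request:
play_rows --pt "-0.1 0.001 0 0 0 0 0.2" --pt "-0.2 0.002 0 0 0 0 0.2" --pt "-0.3 0.003 0 0 0 0 0.2" --pt "-0.38 0.004 0 0 0 -0.003 0.2" --pt "-0.407 0.004 0.06 0 0 -0.003 0.2" --pt "-0.407 0.004 0.12 0 0 -0.003 0.2" --pt "-0.407 0.004 0.19 0 0 -0.003 0.2" --pt "-0.407 0.004 0.19 0 0 -0.003 0.2" --pt "-0.407 0.004 0.19 0 0 -0.003 0.2"

```text
clock: 20.6
position: [0.5565, 0.2167, 0.0493]
tool_rot: [-3.14, 0.0, 1.712]
force: [-0.3, 0.8, 0.4]
grip_width: 0.0682
finger_force: 0.0
```

```bash
python3 -c "
from h import *
row(.5577,.2167,.0085,1.712)"
```

```text
pos [0.5565 0.2167 0.0493] rot [-3.14   0.     1.712] f [-0.3  0.8  0.4] w 0.0682 t 20.6
row [-0.0003  0.0025  0.0817] [-0.0009  0.0001 -0.0002]
```

Request:
play_rows --pt "0 0.003 0.05 0 0 0 0.2" --pt "0 0.003 0.083 0 0 0 0.2" --pt "0 0.003 0.083 0 0 0 0.2" --pt "0 0.003 0.083 0 0 0 0.2" --pt "0 0.003 0.083 0 0 0 0.4" --pt "0 0.003 0.083 0 0 0 0.5" --pt "0 0.003 0.083 0 0 0 0.5" --pt "0 0.003 0.083 0 0 0 0.5" --newtons 50

```text
clock: 21.4
position: [0.5591, 0.2169, 0.0095]
tool_rot: [3.14, -0.0, 1.711]
force: [-2.7, -1.3, 10.2]
grip_width: 0.0487
finger_force: 50.9
```

Request:
play_rows --pt "0 0 -0.05 0 0 0 0.5" --pt "0 0 -0.1 0 0 0 0.5" --pt "0 0 -0.17 0 0 0 0.5" --pt "0 0 -0.2 0 0 0 0.5" --pt "0 0 -0.2 0 0 0 0.5"

```text
clock: 21.9
position: [0.5597, 0.2171, 0.1108]
tool_rot: [3.138, -0.001, 1.711]
force: [-0.0, 0.5, -0.4]
grip_width: 0.0484
finger_force: 52.9
```

```bash
python3 -c "
from h import *
prow(-50,58,.05)"
```

```text
pos [0.5597 0.2171 0.1108] rot [ 3.138e+00 -1.000e-03  1.711e+00] f [-0.   0.5 -0.4] w 0.0484 t 21.9
row [-0.7433 -0.1669  0.1203] [ 0.0019 -0.0003 -0.0121]
corner xy [ 42.6 427.4]
```

Request:
play_rows --pt "-0.08 -0.016 0 0 0 0 0.5" --pt "-0.16 -0.03 0 0 0 0 0.5" --pt "-0.25 -0.05 0 0 0 0 0.5" --pt "-0.34 -0.07 0 0 0 0 0.5" --pt "-0.43 -0.09 0 0.002 0 -0.012 0.5" --pt "-0.52 -0.11 0 0.002 0 -0.012 0.5" --pt "-0.61 -0.13 0 0.002 0 -0.012 0.5" --pt "-0.69 -0.15 0 0.002 0 -0.012 0.5" --pt "-0.735 -0.165 0.04 0.002 0 -0.012 0.5" --pt "-0.743 -0.167 0.08 0.002 0 -0.012 0.5"

```text
clock: 22.9
position: [0.5266, -0.1669, 0.067]
tool_rot: [-3.137, 0.001, 1.731]
force: [1.4, 1.0, -1.0]
grip_width: 0.0485
finger_force: 52.9
```

Request:
play_rows --pt "0 0 0.04 0 0 0 0.5" --pt "0 0 0.04 0 0 0 0.5" --pt "0 0 0.04 0 0 0 0.5"

```text
clock: 23.2
position: [0.5275, -0.1624, 0.048]
tool_rot: [-3.137, -0.001, 1.737]
force: [-0.1, -0.6, 0.0]
grip_width: 0.0486
finger_force: 52.8
```

```bash
python3 -c "
from h import *
prow(-50,58,.011)"
```

```text
pos [ 0.5275 -0.1624  0.048 ] rot [-3.137e+00 -1.000e-03  1.737e+00] f [-0.1 -0.6  0. ] w 0.0486 t 23.2
row [-0.0008  0.0035  0.0739] [-0.0024 -0.0003  0.0003]
corner xy [-51.6  58.4]
```

Request:
play_rows --pt "0 0.003 0.04 -0.002 0 0 0.5" --pt "0 0.003 0.07 -0.002 0 0 0.5" --pt "0 0.003 0.074 -0.002 0 0 0.5" --pt "0 0.003 0.074 -0.002 0 0 0.5" --pt "0 0.003 0.074 -0.002 0 0 0.3" --pt "0 0.003 0.074 -0.002 0 0 0.3" --pt "0 0.003 0.04 -0.002 0 0 0.3" --pt "0 0.003 -0.01 -0.002 0 0 0.3" --pt "0.006 -0.05 -0.01 -0.002 0 0 1" --pt "0.012 -0.093 -0.01 -0.002 0 0 1"

```text
clock: 24.2
position: [0.4803, -0.1647, 0.0539]
tool_rot: [3.141, 0.001, 1.736]
force: [-0.3, -0.8, -0.3]
grip_width: 0.0317
finger_force: 0.0
```

Request:
play_rows --pt "0 0 0 0 0 0 1" --pt "0 0 0 0 0 0 1" --pt "0 0 0 0 0 0 1"

```text
clock: 24.5
position: [0.4818, -0.1645, 0.0534]
tool_rot: [3.141, 0.0, 1.736]
force: [0.3, -0.1, -0.3]
grip_width: -0.0
finger_force: 0.0
```

```bash
python3 -c "
from h import *
prow(-98,64,.0165)
r=panel('yellow',.024);print(L(np.array(r[0])/1e3))
r=panel('green',.024);print(L(np.array(r[0])/1e3))
"
```

```text
pos [ 0.4818 -0.1645  0.0534] rot [3.141 0.    1.736] f [ 0.3 -0.1 -0.3] w -0.0 t 24.5
row [ 0.0003 -0.0019  0.0738] [0.0004 0.     0.0001]
corner xy [-97.1  63.8]
yellow [ 532.8 -137.4] [ 9.7 38.6] 89.2
[-42.3  82.2]
green [ 485.5 -108.1] [49.8 40. ] 6.7
[-84.1 118.8]
```

Request:
play_rows --pt "0 -0.002 0.04 0 0 0 1" --pt "0 -0.002 0.073 0 0 0 1" --pt "0 -0.002 0.073 0 0 0 1" --pt "0 0.02 0.073 0 0 0 1" --pt "0 0.035 0.073 0 0 0 1" --pt "0 0.05 0.073 0 0 0 1" --pt "0 0.06 0.073 0 0 0 1" --pt "0 0.064 0.073 0 0 0 1" --pt "0 0.067 0.073 0 0 0 1" --pt "0 0.067 0.073 0 0 0 1"

```text
clock: 25.6
position: [0.5137, -0.1595, 0.0175]
tool_rot: [-3.14, 0.001, 1.736]
force: [-9.8, -0.3, 13.8]
grip_width: 0.0
finger_force: 7.6
```

Request:
play_rows --pt "0 0.002 0 0 0 0 1" --pt "0 0.004 0 0 0 0 1" --pt "0 0.004 0 0 0 0 1"

```text
clock: 25.9
position: [0.5157, -0.1592, 0.0175]
tool_rot: [-3.14, 0.001, 1.736]
force: [-8.6, -0.8, 13.6]
grip_width: -0.0001
finger_force: 7.2
```

```bash
python3 -c "
from h import *
prow(-25,105,.0165)
"
```

```text
pos [ 0.5157 -0.1592  0.0175] rot [-3.140e+00  1.000e-03  1.736e+00] f [-8.6 -0.8 13.6] w -0.0001 t 25.9
row [0.083  0.0754 0.0018] [-0.0006  0.0004 -0.0002]
corner xy [-62.7  63.5]
```

Request:
play_rows --pt "0 -0.014 0 0 0 0 1" --pt "0 -0.014 -0.1 0 0 0 1" --pt "0.05 -0.08 -0.2 0 0 0 1" --pt "0.1 -0.16 -0.2 0 0 0 1" --pt "0.15 -0.2 -0.2 0 0 0 1" --pt "0.2 -0.2 -0.2 0 0 0 1" --pt "0.2 -0.2 -0.2 0 0 0 1"

```text
clock: 26.6
position: [0.4009, -0.0744, 0.1178]
tool_rot: [3.14, 0.0, 1.739]
force: [0.6, -1.0, -0.2]
grip_width: -0.0001
finger_force: 0.0
```

```bash
python3 -c "
from h import *
for c in('red','yellow','green'):
  r=panel(c,.024);print(L(np.array(r[0])/1e3))
prow(-25,105,.06)
im=grab_frame('scene')[230:330,180:320,::-1]
cv2.imwrite('pics/s4.png',cv2.resize(im,None,fx=5,fy=5,interpolation=cv2.INTER_CUBIC))
"
```

```text
red [ 558.6 -193.8] [50.9 40.8] 9.8
[-26.1  22.3]
yellow [ 548.3 -152.9] [51.6 43.1] 9.8
[-29.5  64.4]
green [ 485.5 -107.9] [49.8 40.2] 6.7
[-84.1 119. ]
pos [ 0.4016 -0.0769  0.1171] rot [3.141 0.    1.736] f [-0.5 -0.6 -0.9] w 0.0002 t 26.75
row [-0.1169  0.2733  0.1144] [0.0004 0.0002 0.0001]
corner xy [-161.7  163.4]
```

View pics/s4.png

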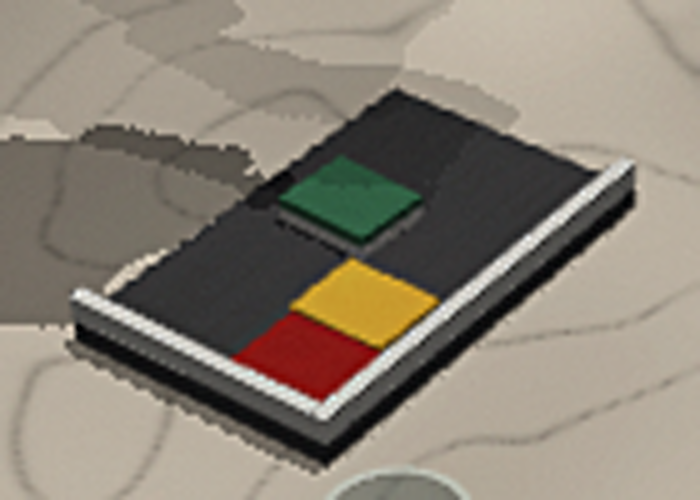

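Request:
play_rows --pt "-0.07 0.04 0.05 0 0 0 1" --pt "-0.14 0.09 0.1 0 0 0 1" --pt "-0.19 0.12 0.13 0 0 0 1" --pt "-0.199 0.127 0.13 0 0 0 1" --pt "-0.199 0.127 0.13 0 0 0 1" --pt "-0.199 0.127 0.13 0 0 0 1"

```text
clock: 27.4
position: [0.4795, -0.1639, 0.052]
tool_rot: [-3.141, -0.0, 1.736]
force: [-0.2, 0.3, 1.2]
grip_width: 0.0
finger_force: 0.0
```

```bash
python3 -c "
from h import *
prow(-85,63.5,.0135)
"
```

```text
pos [ 0.4795 -0.1639  0.052 ] rot [-3.141 -0.     1.736] f [-0.2  0.3  1.2] w 0.0 t 27.4
row [-0.0026  0.0284  0.077 ] [-0.     -0.0002  0.    ]
corner xy [-99.2  64.8]
```

Request:
play_rows --pt "-0.002 0.01 0.04 0 0 0 1" --pt "-0.002 0.02 0.077 0 0 0 1" --pt "-0.002 0.028 0.077 0 0 0 1" --pt "-0.002 0.04 0.077 0 0 0 1" --pt "-0.002 0.05 0.077 0 0 0 1" --pt "-0.002 0.06 0.077 0 0 0 1" --pt "-0.002 0.065 0.077 0 0 0 1" --pt "-0.002 0.065 0.077 0 0 0 1"

```text
clock: 28.2
position: [0.5122, -0.1598, 0.0134]
tool_rot: [3.141, 0.0, 1.736]
force: [0.4, -0.1, -0.3]
grip_width: -0.0002
finger_force: 0.0
```

Request:
play_rows --pt "0 0.002 0 0 0 0 1" --pt "0 0.004 0 0 0 0 1" --pt "0 0.004 0 0 0 0 1"

```text
clock: 28.5
position: [0.5132, -0.1598, 0.0132]
tool_rot: [-3.14, 0.0, 1.736]
force: [-5.2, -0.3, 3.6]
grip_width: 0.0002
finger_force: 3.2
```

```bash
python3 -c "
from h import *
prow(-63,63.5,.0135)
"
```

```text
pos [ 0.5132 -0.1598  0.0132] rot [-3.14   0.     1.736] f [-5.2 -0.3  3.6] w 0.0002 t 28.5
row [ 0.0004  0.0045 -0.0007] [-0.0008  0.     -0.0001]
corner xy [-65.3  63.3]
```

Request:
play_rows --pt "0 0.002 0 0 0 0 1" --pt "0 0.004 0 0 0 0 1" --pt "0 0.006 0 0 0 0 1" --pt "0 0.006 0 0 0 0 1"

```text
clock: 28.9
position: [0.5137, -0.1597, 0.0129]
tool_rot: [-3.135, 0.0, 1.735]
force: [-19.1, -0.7, 15.0]
grip_width: -0.0002
finger_force: 11.9
```

```bash
python3 -c "
from h import *
prow(-63,63.5,.0135)
"
```

```text
pos [ 0.5137 -0.1597  0.0129] rot [-3.135  0.     1.735] f [-19.1  -0.7  15. ] w -0.0002 t 28.9
row [ 0.0004  0.0035 -0.0012] [-0.003   0.     -0.0004]
corner xy [-64.7  63.3]
```

Request:
play_rows --pt "0 -0.018 0 0 0 0 1" --pt "0 -0.018 -0.08 0 0 0 1" --pt "0.04 0.04 -0.08 0 0 0 1" --pt "0.08 0.073 -0.08 0 0 0 1" --pt "0.08 0.073 -0.08 0 0 0 1" --pt "0.08 0.073 -0.08 0 0 0 1"

```text
clock: 29.5
position: [0.5463, -0.1134, 0.0532]
tool_rot: [-3.141, -0.0, 1.737]
force: [0.2, -0.4, 0.2]
grip_width: -0.0
finger_force: 0.0
```

```bash
python3 -c "
from h import *
prow(-25,102,.0135)
r=panel('yellow',.024);print(L(np.array(r[0])/1e3))
"
```

```text
pos [ 0.5463 -0.1134  0.0532] rot [-3.141 -0.     1.737] f [ 0.2 -0.4  0.2] w -0.0 t 29.5
row [-0.0033  0.      0.0793] [-0.0001 -0.      0.0005]
corner xy [-25.  103.6]Traceback (most recent call last):
  File "<string>", line 4, in <module>
    r=panel('yellow',.024);print(L(np.array(r[0])/1e3))
  File "h.py", line 31, in panel
    r,b=rect(n,m&w,z); print(c,np.round(r[0],1),np.round(r[1],1),round(r[2],1)); return r
        ~~~~^^^^^^^^^
  File "h.py", line 17, in rect
    pts=cast(n,big(mask)[0][:,0],z).astype(np.float32)*1000
               ~~~~~~~~~^^^
IndexError: list index out of range
```

Request:
play_rows --pt "0 0 0.04 0 0 0 1" --pt "0 0 0.079 0 0 0 1" --pt "-0.003 0 0.079 0 0 0 1" --pt "-0.008 0 0.079 0 0 0 1" --pt "-0.014 0 0.079 0 0 0 1" --pt "-0.02 0 0.079 0 0 0 1" --pt "-0.024 0 0.079 0 0 0 1" --pt "-0.024 0 0.079 0 0 0 1"

```text
clock: 30.35
position: [0.5483, -0.126, 0.0138]
tool_rot: [-3.142, 0.0, 1.736]
force: [0.1, -0.3, 1.4]
grip_width: 0.0002
finger_force: 0.0
```

Request:
play_rows --pt "-0.002 0 0 0 0 0 1" --pt "-0.004 0 0 0 0 0 1" --pt "-0.004 0 0 0 0 0 1"

```text
clock: 30.65
position: [0.5486, -0.1264, 0.0138]
tool_rot: [-3.141, -0.001, 1.737]
force: [-2.2, 5.7, 2.9]
grip_width: 0.0004
finger_force: 3.0
```

```bash
python3 -c "
from h import *
prow(-25,89,.0135)
"
```

```text
pos [ 0.5486 -0.1264  0.0138] rot [-3.141e+00 -1.000e-03  1.737e+00] f [-2.2  5.7  2.9] w 0.0004 t 30.65
row [-0.003  -0.0002  0.0006] [-0.0001 -0.0006  0.0005]
corner xy [-24.9  90.5]
```

Request:
play_rows --pt "-0.002 0 0 0 0 0 1" --pt "-0.004 0 0 0 0 0 1" --pt "-0.006 0 0 0 0 0 1" --pt "-0.006 0 0 0 0 0 1"

```text
clock: 31.05
position: [0.5486, -0.1266, 0.0138]
tool_rot: [-3.141, -0.004, 1.739]
force: [-7.9, 20.2, 8.6]
grip_width: -0.0
finger_force: 10.6
```

Request:
play_rows --pt "0.012 0 0 0 0 0 1" --pt "0.02 0 -0.08 0 0 0 1" --pt "0.04 -0.07 -0.08 0 0 0 1" --pt "0.057 -0.15 -0.08 0 0 0 1" --pt "0.057 -0.216 -0.08 0 0 0 1" --pt "0.057 -0.216 -0.08 0 0 0 1" --pt "0.057 -0.216 -0.08 0 0 0 1" --pt "0.057 -0.216 -0.04 0 0 0 1" --pt "0.057 -0.216 0 0 0 0 1" --pt "0.057 -0.216 0 0 0 0 1"

```text
clock: 32.05
position: [0.4391, -0.1198, 0.0128]
tool_rot: [3.141, 0.0, 1.737]
force: [-0.6, -0.2, 0.1]
grip_width: 0.0001
finger_force: 0.0
```

```bash
python3 -c "
from h import *
for c in('red','yellow','green'):
  r=panel(c,.024);print(L(np.array(r[0])/1e3))
prow(-70,119,.0135)
"
```

```text
red [ 558.7 -195. ] [51.3 38.5] 9.5
[-26.2  21.1]
yellow [ 552.2 -154.3] [51.  41.4] 9.3
[-25.9  62.3]
green [ 495.3 -106.9] [31.  36.5] 0.4
[-74.2 118.4]
pos [ 0.4388 -0.1197  0.0136] rot [ 3.141 -0.     1.737] f [-0.2  0.7 -0.8] w 0.0002 t 32.2
row [0.0078 0.124  0.0003] [ 0.0002 -0.0001  0.0003]
corner xy [-132.   115.1]
```

Request:
play_rows --pt "0.008 0.02 0 0 0 0 1" --pt "0.008 0.035 0 0 0 0 1" --pt "0.008 0.05 0 0 0 0 1" --pt "0.008 0.065 0 0 0 0 1" --pt "0.008 0.08 0 0 0 0 1" --pt "0.008 0.095 0 0 0 0 1" --pt "0.008 0.11 0 0 0 0 1" --pt "0.008 0.122 0 0 0 0 1" --pt "0.008 0.13 0 0 0 0 1" --pt "0.008 0.13 0 0 0 0 1"

```text
clock: 33.2
position: [0.5019, -0.1052, 0.0138]
tool_rot: [3.141, -0.0, 1.736]
force: [-0.1, -0.2, -0.0]
grip_width: 0.0
finger_force: 0.0
```

Request:
play_rows --pt "0 0.002 0 0 0 0 1" --pt "0 0.004 0 0 0 0 1" --pt "0 0.006 0 0 0 0 1" --pt "0 0.006 0 0 0 0 1"

```text
clock: 33.6
position: [0.5041, -0.1051, 0.0137]
tool_rot: [-3.141, 0.0, 1.736]
force: [-1.1, -1.0, 1.0]
grip_width: 0.0001
finger_force: 0.9
```

```bash
python3 -c "
from h import *
r=panel('green',.024);print(L(np.array(r[0])/1e3))
prow(-64.5,119,.0135)
"
```

```text
green [ 620.7 -163.1] [0. 0.] 0.0
[40.3 42.4]
pos [ 0.5041 -0.1051  0.0137] rot [-3.141  0.     1.736] f [-1.6 -0.1  0.3] w 0.0001 t 33.65
row [0.0004 0.0014 0.0005] [-0.0002  0.     -0.0001]
corner xy [-65.2 118.8]
```

Request:
play_rows --pt "0 0.002 0 0 0 0 1" --pt "0 0.004 0 0 0 0 1" --pt "0 0.006 0 0 0 0 1" --pt "0 0.006 0 0 0 0 1"

```text
clock: 34.05
position: [0.5048, -0.1051, 0.0134]
tool_rot: [-3.136, 0.0, 1.736]
force: [-15.8, -1.1, 10.8]
grip_width: -0.0001
finger_force: 9.4
```

Request:
play_rows --pt "0 -0.018 0 0 0 0 1" --pt "0 -0.018 -0.08 0 0 0 1" --pt "0.04 0.04 -0.08 0 0 0 1" --pt "0.084 0.076 -0.08 0 0 0 1" --pt "0.084 0.076 -0.08 0 0 0 1" --pt "0.084 0.076 -0.08 0 0 0 1" --pt "0.084 0.076 -0.04 0 0 0 1" --pt "0.084 0.076 0 0 0 0 1" --pt "0.084 0.076 0 0 0 0 1"

```text
clock: 34.95
position: [0.5373, -0.0577, 0.0129]
tool_rot: [-3.141, 0.0, 1.735]
force: [-0.2, 0.1, 0.5]
grip_width: 0.0001
finger_force: 0.0
```

```bash
python3 -c "
from h import *
prow(-25,132,.0135)
"
```

```text
pos [ 0.5373 -0.0577  0.0129] rot [-3.141  0.     1.735] f [-0.2  0.1  0.5] w 0.0001 t 34.95
row [-0.0561 -0.0006 -0.0011] [-0.0004  0.0002 -0.0003]
corner xy [-24.7 160. ]
```

Request:
play_rows --pt "-0.01 0 0 0 0 0 1" --pt "-0.02 0 0 0 0 0 1" --pt "-0.03 0 0 0 0 0 1" --pt "-0.04 0 0 0 0 0 1" --pt "-0.05 0 0 0 0 0 1" --pt "-0.056 0 0 0 0 0 1" --pt "-0.058 0 0 0 0 0 1" --pt "-0.058 0 0 0 0 0 1"

```text
clock: 35.75
position: [0.5428, -0.0855, 0.0138]
tool_rot: [3.141, 0.0, 1.736]
force: [0.9, -0.5, 0.8]
grip_width: -0.0002
finger_force: 0.0
```

Request:
play_rows --pt "-0.002 0 0 0 0 0 1" --pt "-0.004 0 0 0 0 0 1" --pt "-0.006 0 0 0 0 0 1" --pt "-0.006 0 0 0 0 0 1"

```text
clock: 36.15
position: [0.5431, -0.0868, 0.0138]
tool_rot: [3.141, -0.002, 1.737]
force: [-2.0, 8.0, 2.6]
grip_width: 0.0
finger_force: 4.3
```

```bash
python3 -c "
from h import *
prow(-25,130,.0135)
"
```

```text
pos [ 0.5431 -0.0868  0.0138] rot [ 3.141e+00 -2.000e-03  1.737e+00] f [-2.   8.   2.6] w 0.0 t 36.15
row [-0.0009 -0.0024  0.0006] [ 0.0001 -0.0008  0.0006]
corner xy [-23.8 130.4]
```

Request:
play_rows --pt "0.01 0 0 0 0 0 1" --pt "0.01 0 -0.1 0 0 0 1" --pt "0.08 0.01 -0.2 0 0 0 0.3" --pt "0.17 0.02 -0.25 0 0 0 0.3" --pt "0.27 0.03 -0.25 0 0 0 0.3" --pt "0.37 0.05 -0.25 0 0 0 0.3" --pt "0.47 0.07 -0.25 0 0 0 0.3" --pt "0.57 0.09 -0.25 0 0 0 0.3" --pt "0.67 0.11 -0.25 0 0 0 0.3" --pt "0.77 0.12 -0.25 0 0 0 0.3"

```text
clock: 37.15
position: [0.5396, 0.2886, 0.1388]
tool_rot: [3.141, 0.0, 1.736]
force: [1.0, -0.7, 0.5]
grip_width: 0.06
finger_force: 0.0
```

Request:
play_rows --pt "0.1 0.01 0 0 0 0.005 0.3" --pt "0.17 0.015 0 0 0 0.015 0.3" --pt "0.21 0.015 0 0 0 0.015 0.3" --pt "0.21 0.015 0 0 0 0.015 0.3" --pt "0.21 0.015 0 0 0 0.015 0.3" --pt "0.21 0.015 0 0 0 0.015 0.3"

```text
clock: 37.75
position: [0.5303, 0.3901, 0.1387]
tool_rot: [3.142, 0.001, 1.704]
force: [0.6, -1.0, -1.0]
grip_width: 0.0593
finger_force: 0.0
```

```bash
python3 -c "
from h import *
row(.5282,.4175,.045,1.705)
for c in('red','yellow','green'):
  r=panel(c,.024);print(L(np.array(r[0])/1e3))
"
```

```text
pos [0.5303 0.3901 0.1387] rot [3.142e+00 1.000e-03 1.704e+00] f [ 0.6 -1.  -1. ] w 0.0593 t 37.75
row [0.055  0.0031 0.1873] [ 0.      0.0004 -0.0007]
red [ 558.8 -194.9] [51.  38.4] 9.5
[-26.1  21.2]
yellow [ 552.3 -155. ] [50.8 40. ] 9.8
[-25.9  61.6]
green [ 545.8 -114.8] [49.4 39.2] 9.0
[-25.8 102.3]
```

Request:
play_rows --pt "0.03 0.003 0 0 0 0 0.3" --pt "0.055 0.003 0.08 0 0 0 0.3" --pt "0.055 0.003 0.16 0 0 0 0.3" --pt "0.055 0.003 0.187 0 0 0 0.3" --pt "0.055 0.003 0.187 0 0 0 0.3" --pt "0.055 0.003 0.187 0 0 0 0.6" --pt "0.055 0.003 0.187 0 0 0 1" --pt "0.055 0.003 0.187 0 0 0 1" --pt "0.055 0.003 0.187 0 0 0 1" --newtons 40

```text
clock: 38.8
position: [0.528, 0.4192, 0.047]
tool_rot: [3.14, -0.001, 1.705]
force: [-2.4, -1.8, 11.6]
grip_width: 0.0146
finger_force: 39.5
```

Request:
play_rows --pt "-0.03 0 0 0 0 0 1" --pt "-0.06 0 0 0 0 0 1" --pt "-0.09 0 0 0 0 0 1" --pt "-0.12 0 0 0 0 0 1" --pt "-0.142 0 0 0 0 0 1" --pt "-0.152 0 0 0 0 0 1" --pt "-0.157 0 0 0 0 0 1" --pt "-0.158 0 0 0 0 0 1"

```text
clock: 39.6
position: [0.5384, 0.3448, 0.0472]
tool_rot: [3.138, -0.007, 1.707]
force: [2.2, 21.8, -2.7]
grip_width: 0.0153
finger_force: 40.4
```

Request:
play_rows --pt "0.03 0 0 0 0 0 1" --pt "0.06 0 0 0 0 0 1" --pt "0.09 0 0 0 0 0 1" --pt "0.12 0 0 0 0 0 1" --pt "0.145 0 0 0 0 0 1" --pt "0.158 0 0 0 0 0 1" --pt "0.164 0 0 0 0 0 1" --pt "0.164 0 0 0 0 0 1"

```text
clock: 40.4
position: [0.5281, 0.4193, 0.0469]
tool_rot: [3.141, 0.005, 1.703]
force: [-6.0, -18.9, 22.6]
grip_width: 0.0156
finger_force: 44.0
```

Request:
play_rows --pt "-0.006 0 0 0 0 0 0.4" --pt "-0.006 0 0 0 0 0 0.3" --pt "-0.006 0 0 0 0 0 0.3" --pt "-0.006 0 -0.1 0 0 0 0.3" --pt "-0.006 0 -0.2 0 0 0 0.3" --pt "-0.006 0 -0.2 0 0 0 0.3" --pt "-0.006 0 -0.2 0 0 0 0.3"

```text
clock: 41.1
position: [0.528, 0.4193, 0.1466]
tool_rot: [3.14, -0.001, 1.705]
force: [0.0, 0.1, -0.4]
grip_width: 0.0602
finger_force: 0.0
```

```bash
python3 -c "
from h import *
row(.5577,.2167,.05,1.710)
panel('blue',.022,box=(200,270,250,315))
"
```

```text
pos [0.528  0.4193 0.1466] rot [ 3.140e+00 -1.000e-03  1.705e+00] f [ 0.   0.1 -0.4] w 0.0602 t 41.1
row [-0.4098  0.0045  0.1927] [ 0.0009 -0.0006 -0.0025]
blue [556.8 222.1] [50.1 40.1] 7.6
```

Request:
play_rows --pt "-0.1 0.001 0 0 0 0 0.2" --pt "-0.2 0.003 0 0 0 0 0.2" --pt "-0.3 0.004 0 0 0 0 0.2" --pt "-0.38 0.006 0 0 0 -0.002 0.2" --pt "-0.41 0.006 0.06 0 0 -0.002 0.2" --pt "-0.41 0.006 0.12 0 0 -0.002 0.2" --pt "-0.41 0.006 0.19 0 0 -0.002 0.2" --pt "-0.41 0.006 0.19 0 0 -0.002 0.2" --pt "-0.41 0.006 0.19 0 0 -0.002 0.2"

```text
clock: 42.05
position: [0.5573, 0.2163, 0.05]
tool_rot: [-3.14, 0.0, 1.71]
force: [0.7, 0.1, 0.5]
grip_width: 0.0681
finger_force: 0.0
```

```bash
python3 -c "
from h import *
row(.558,.2165,.008,1.708)"
```

```text
pos [0.5573 0.2163 0.05  ] rot [-3.14  0.    1.71] f [0.7 0.1 0.5] w 0.0681 t 42.05
row [0.0002 0.0016 0.084 ] [-0.0009  0.      0.0007]
```

Request:
play_rows --pt "0 0.002 0.05 0 0 0 0.2" --pt "0 0.002 0.084 0 0 0 0.2" --pt "0 0.002 0.084 0 0 0 0.2" --pt "0 0.002 0.084 0 0 0 0.2" --pt "0 0.002 0.084 0 0 0 0.4" --pt "0 0.002 0.084 0 0 0 0.5" --pt "0 0.002 0.084 0 0 0 0.5" --pt "0 0.002 0.084 0 0 0 0.5" --newtons 50

```text
clock: 42.85
position: [0.5594, 0.2165, 0.0097]
tool_rot: [3.14, -0.0, 1.709]
force: [-3.1, -1.3, 10.4]
grip_width: 0.0491
finger_force: 50.9
```

Request:
play_rows --pt "0 0 -0.05 0 0 0 0.5" --pt "0 0 -0.1 0 0 0 0.5" --pt "0 0 -0.17 0 0 0 0.5" --pt "0 0 -0.2 0 0 0 0.5" --pt "0 0 -0.2 0 0 0 0.5"

```text
clock: 43.35
position: [0.5601, 0.2166, 0.1109]
tool_rot: [3.138, -0.001, 1.709]
force: [0.2, 0.7, -1.2]
grip_width: 0.0484
finger_force: 53.1
```

```bash
python3 -c "
from h import *
prow(-50,138,.05)"
```

```text
pos [0.5601 0.2166 0.1109] rot [ 3.138e+00 -1.000e-03  1.709e+00] f [ 0.2  0.7 -1.2] w 0.0484 t 43.35
row [-0.5827 -0.1703  0.1206] [ 0.0018 -0.0003 -0.0131]
corner xy [ 42.9 426.9]
```

Request:
play_rows --pt "-0.08 -0.02 0 0 0 0 0.5" --pt "-0.16 -0.045 0 0 0 0 0.5" --pt "-0.25 -0.07 0 0 0 0 0.5" --pt "-0.34 -0.1 0 0 0 0 0.5" --pt "-0.43 -0.13 0 0.002 0 -0.013 0.5" --pt "-0.51 -0.15 0 0.002 0 -0.013 0.5" --pt "-0.56 -0.165 0.03 0.002 0 -0.013 0.5" --pt "-0.583 -0.17 0.08 0.002 0 -0.013 0.5" --pt "-0.583 -0.17 0.12 0.002 0 -0.013 0.5" --pt "-0.583 -0.17 0.12 0.002 0 -0.013 0.5"

```text
clock: 44.35
position: [0.5131, -0.0843, 0.0458]
tool_rot: [-3.133, -0.001, 1.736]
force: [-0.6, -0.5, -0.8]
grip_width: 0.0481
finger_force: 53.0
```

```bash
python3 -c "
from h import *
prow(-50,138,.0113)
r=panel('blue',.06)
r=panel('green',.024);print(L(np.array(r[0])/1e3))
"
```

```text
pos [ 0.5131 -0.0843  0.0458] rot [-3.133e+00 -1.000e-03  1.736e+00] f [-0.6 -0.5 -0.8] w 0.0481 t 44.35
row [0.0004 0.0066 0.0689] [-0.0039 -0.0007 -0.0002]
corner xy [-53.  137.7]
blue [504.  -37.2] [0. 0.] 0.0
green [ 608.4 -155.5] [0. 0.] 0.0
[29.3 51.9]
```

Request:
play_rows --pt "0 0.006 0.03 -0.003 0 0 0.5" --pt "0 0.006 0.06 -0.003 0 0 0.5" --pt "0 0.006 0.07 -0.003 0 0 0.5" --pt "0 0.006 0.07 -0.003 0 0 0.5" --pt "0 0.006 0.07 -0.003 0 0 0.3" --pt "0 0.006 0.07 -0.003 0 0 0.3" --pt "0 0.006 0.04 -0.003 0 0 0.3" --pt "0 0.006 -0.01 -0.003 0 0 0.3" --pt "0.006 -0.05 -0.01 -0.003 0 0 1" --pt "0.012 -0.093 -0.01 -0.003 0 0 1"

```text
clock: 45.45
position: [0.4676, -0.0862, 0.0552]
tool_rot: [3.138, 0.001, 1.736]
force: [1.4, 1.0, -0.3]
grip_width: 0.0315
finger_force: 0.0
```

Request:
play_rows --pt "0 0 0 0 0 0 1" --pt "0 0 0 0 0 0 1" --pt "0 0 0 0 0 0 1"

```text
clock: 45.75
position: [0.469, -0.0859, 0.0542]
tool_rot: [3.138, 0.0, 1.736]
force: [-0.1, -0.1, -0.2]
grip_width: 0.0001
finger_force: 0.0
```

```bash
python3 -c "
from h import *
prow(-97,144,.0135)
for c in('red','yellow','green','blue'):
  r=panel(c,.024);print(L(np.array(r[0])/1e3))
"
```

```text
pos [ 0.469  -0.0859  0.0542] rot [3.138 0.    1.736] f [-0.1 -0.1 -0.2] w 0.0001 t 45.75
row [ 0.0011 -0.0009  0.0813] [0.0016 0.0001 0.    ]
corner xy [-96.7 143.4]
red [ 558.6 -195.1] [51.3 38.4] 9.8
[-26.3  21.1]
yellow [ 577.7 -167.2] [2.4 4.9] 0.4
[-2.8 45.4]
green [ 564.5 -110.8] [18.4 41.6] 26.8
[ -6.7 103.2]
blue [537.3 -73. ] [12.8 39.4] 14.4
[-27.2 144.9]
```

Blue lies in place; push it to the fence.

Request:
play_rows --pt "0.001 -0.002 0.04 0.001 0 0 1" --pt "0.001 -0.002 0.08 0.001 0 0 1" --pt "0.001 -0.002 0.081 0.001 0 0 1" --pt "0.001 0.02 0.081 0.001 0 0 1" --pt "0.001 0.035 0.081 0.001 0 0 1" --pt "0.001 0.05 0.081 0.001 0 0 1" --pt "0.001 0.06 0.081 0.001 0 0 1" --pt "0.001 0.064 0.081 0.001 0 0 1" --pt "0.001 0.064 0.081 0.001 0 0 1"

```text
clock: 46.85
position: [0.4995, -0.0802, 0.013]
tool_rot: [-3.141, -0.0, 1.736]
force: [-0.1, 0.4, -0.1]
grip_width: -0.0003
finger_force: 0.1
```

Request:
play_rows --pt "0 0.002 0 0 0 0 1" --pt "0 0.004 0 0 0 0 1" --pt "0 0.004 0 0 0 0 1"

```text
clock: 47.15
position: [0.5001, -0.0802, 0.0128]
tool_rot: [-3.139, 0.0, 1.736]
force: [-8.9, -1.4, 4.6]
grip_width: -0.0001
finger_force: 4.8
```

```bash
python3 -c "
from h import *
prow(-64.5,144,.0135)
"
```

```text
pos [ 0.5001 -0.0802  0.0128] rot [-3.139  0.     1.736] f [-8.9 -1.4  4.6] w -0.0001 t 47.15
row [ 0.      0.0013 -0.0014] [-0.0014  0.0001 -0.0001]
corner xy [-65.1 144. ]
```

Request:
play_rows --pt "0 0.002 0 0 0 0 1" --pt "0 0.002 0 0 0 0 1" --pt "0 -0.018 0 0 0 0 1" --pt "0 -0.018 -0.08 0 0 0 1" --pt "0.04 0.04 -0.08 0 0 0 1" --pt "0.08 0.076 -0.08 0 0 0 1" --pt "0.082 0.076 -0.08 0 0 0 1" --pt "0.082 0.076 -0.04 0 0 0 1" --pt "0.082 0.076 0 0 0 0 1" --pt "0.082 0.076 0 0 0 0 1"

```text
clock: 48.15
position: [0.5318, -0.0334, 0.0126]
tool_rot: [-3.141, 0.0, 1.736]
force: [0.3, 0.5, 0.6]
grip_width: 0.0002
finger_force: 0.0
```

```bash
python3 -c "
from h import *
prow(-25,172,.0135)
"
```

```text
pos [ 0.5318 -0.0334  0.0126] rot [-3.141  0.     1.736] f [0.3 0.5 0.6] w 0.0002 t 48.15
row [-0.0258  0.0022 -0.0018] [-0.0001  0.0002  0.0002]
corner xy [-26.1 184.9]
```

Request:
play_rows --pt "-0.008 0.002 0 0 0 0 1" --pt "-0.016 0.002 0 0 0 0 1" --pt "-0.022 0.002 0 0 0 0 1" --pt "-0.026 0.002 0 0 0 0 1" --pt "-0.028 0.002 0 0 0 0 1" --pt "-0.028 0.002 0 0 0 0 1"

```text
clock: 48.75
position: [0.5355, -0.0469, 0.0131]
tool_rot: [-3.142, -0.0, 1.736]
force: [0.5, -0.1, -1.0]
grip_width: 0.0
finger_force: 0.0
```

Request:
play_rows --pt "-0.002 0 0 0 0 0 1" --pt "-0.004 0 0 0 0 0 1" --pt "-0.006 0 0 0 0 0 1" --pt "-0.008 0 0 0 0 0 1" --pt "-0.008 0 0 0 0 0 1"

```text
clock: 49.25
position: [0.5358, -0.0476, 0.0131]
tool_rot: [3.141, -0.004, 1.739]
force: [-5.5, 17.6, 4.8]
grip_width: -0.0001
finger_force: 9.0
```

```bash
python3 -c "
from h import *
prow(-25,170,.0135)
"
```

```text
pos [ 0.5358 -0.0476  0.0131] rot [ 3.141 -0.004  1.739] f [-5.5 17.6  4.8] w -0.0001 t 49.25
row [-0.0006 -0.0009 -0.0009] [ 0.     -0.0017  0.0012]
corner xy [-24.5 170.3]
```

Request:
play_rows --pt "0.012 0 0 0 0 0 1" --pt "0.02 0 -0.1 0 0 0 1" --pt "0.06 -0.08 -0.2 0 0 0 1" --pt "0.15 -0.1 -0.3 0 0 0 1" --pt "0.25 -0.1 -0.35 0 0 0 1" --pt "0.35 -0.1 -0.35 0 0 0 1" --pt "0.35 -0.1 -0.35 0 0 0 1"

```text
clock: 49.95
position: [0.4578, 0.1164, 0.1898]
tool_rot: [3.139, -0.0, 1.738]
force: [0.9, 0.1, -0.5]
grip_width: -0.0004
finger_force: 0.0
```

```bash
python3 - <<'E'
from h import *
for c in('red','yellow','green','blue'):
  r=panel(c,.024);print(L(np.array(r[0])/1e3))
a=grab_frame('scene'); t=grab_frame('top')
cv2.imwrite('pics/t5.png',cv2.resize(t[245:345,130:520,::-1],None,fx=2,fy=2,interpolation=cv2.INTER_CUBIC))
cv2.imwrite('pics/s5.png',cv2.resize(a[170:370,80:440,::-1],None,fx=2.2,fy=2.2,interpolation=cv2.INTER_CUBIC))
# lever ball: two-view triangulation
px={}
for n,i,b in(("top",t,(460,520,290,350)),("scene",a,(100,170,270,320))):
    H,S,V=cv2.split(cv2.cvtColor(i,cv2.COLOR_RGB2HSV)); m=((H<6)|(H>172))&(S>150); w=np.zeros_like(m);w[b[2]:b[3],b[0]:b[1]]=1
    q=cv2.moments(big(m&w)[0]); px[n]=np.array([q["m10"],q["m01"]])/q["m00"]
A=[];B=[]
for n in px:
    c,f,R=cal(n); d=R@np.array([(px[n][0]-c["cx"])/f,(px[n][1]-c["cy"])/f,1]); d/=np.linalg.norm(d)
    M=np.eye(3)-np.outer(d,d); A.append(M);B.append(M@c["xyz"])
p=np.linalg.solve(sum(A),sum(B)); print("ball",p,px,[proj(n,p) for n in px])
# block outline
H,S,V=cv2.split(cv2.cvtColor(t,cv2.COLOR_RGB2HSV)); m=(V<105)&(S<60)
w=np.zeros_like(m); w[290:335,462:502]=1
for z in(0,.03): print("block",z,rect("top",m&w,z))
print(observe()["position"])
E
```

```text
red [ 558.7 -194.8] [51.3 38.6] 9.1
[-26.1  21.2]
yellow [ 552.3 -155.1] [50.9 39.8] 9.5
[-25.9  61.5]
green [ 545.6 -115.2] [49.9 39.1] 8.7
[-26. 102.]
blue [539.2 -75.7] [50.4 40.5] 9.8
[-25.8 142. ]
ball [ 0.43937647 -0.3723407   0.09422796] {'top': array([492.50659134, 329.15065913]), 'scene': array([128.71921922, 288.52102102])} [array([[493.09279382, 329.53271273]]), array([[129.48666659, 288.61522622]])]
block 0 (((471.6847839355469, -383.5401306152344), (58.540401458740234, 85.05361938476562), 77.43377685546875), array([[ 423.80844, -402.8567 ],
       [ 506.82462, -421.36163],
       [ 519.56116, -364.22357],
       [ 436.54495, -345.71863]], dtype=float32))
block 0.03 (((471.2873840332031, -373.3086853027344), (56.967411041259766, 82.76824188232422), 77.43394470214844), array([[ 424.69754, -392.10635],
       [ 505.48312, -410.1138 ],
       [ 517.8772 , -354.51102],
       [ 437.09164, -336.50357]], dtype=float32))
[0.45823049 0.11260021 0.18772981]
```

View pics/s5.png

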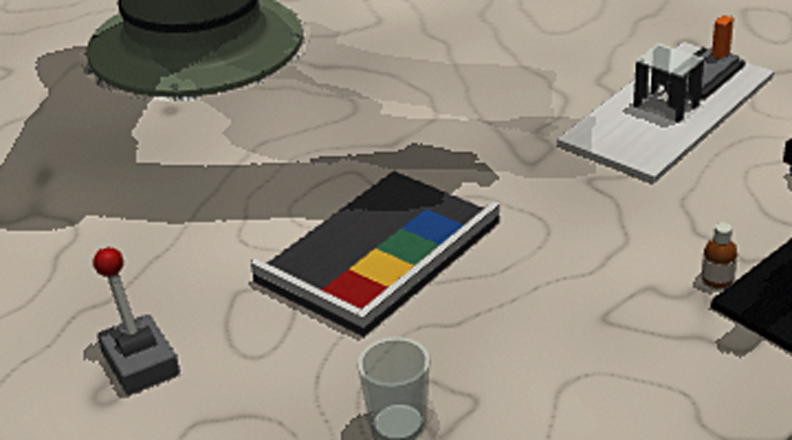

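View pics/t5.png

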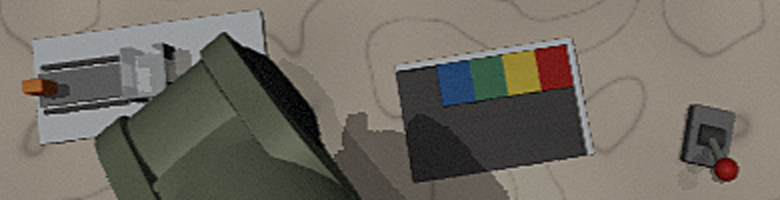

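The row is tight and square, the magazine is empty and the slide is back. Now the lever: its ball is at about (0.439, −0.372, 0.094).

```bash
python3 -c "
from h import *
print(cast('top',[(485.5,312.6)],.03))
row(.40,-.355,.16,1.36)"
```

```text
[[ 0.47779444 -0.37965871]]
pos [0.4582 0.1126 0.1877] rot [-3.141e+00  1.000e-03  1.735e+00] f [ 0.  -0.9 -0.3] w 0.0001 t 50.25
row [-0.9036 -0.2677  0.0561] [-0.0002  0.0003  0.179 ]
```

Request:
play_rows --pt "-0.09 0 0 0 0 0 1" --pt "-0.18 -0.01 0 0 0 0 1" --pt "-0.27 -0.02 0 0 0 0.02 1" --pt "-0.36 -0.04 0 0 0 0.04 1" --pt "-0.45 -0.07 0 0 0 0.06 1" --pt "-0.54 -0.1 0 0 0 0.09 1" --pt "-0.63 -0.14 0 0 0 0.12 1" --pt "-0.72 -0.19 0 0 0 0.15 1" --pt "-0.81 -0.24 0 0 0 0.18 1" --pt "-0.9 -0.268 0 0 0 0.18 1"

```text
clock: 51.25
position: [0.3972, -0.3551, 0.1877]
tool_rot: [-3.14, 0.0, 1.354]
force: [2.1, 0.0, -0.1]
grip_width: -0.0
finger_force: 0.0
```

Request:
play_rows --pt "0 0 0 0 0 0 1" --pt "0 0 0 0 0 0 1" --pt "0 0 0 0 0 0 1"

```text
clock: 51.55
position: [0.3997, -0.3519, 0.1877]
tool_rot: [-3.141, -0.001, 1.359]
force: [0.3, 1.5, 0.2]
grip_width: 0.0
finger_force: 0.0
```

```bash
python3 -c "
from h import *
row(.397,-.363,.082,1.36)"
```

```text
pos [ 0.3997 -0.3519  0.1877] rot [-3.141e+00 -1.000e-03  1.359e+00] f [0.3 1.5 0.2] w 0.0 t 51.55
row [-0.023  -0.0005  0.2114] [-0.0003 -0.0003 -0.0005]
```

Request:
play_rows --pt "-0.023 0 0.08 0 0 0 1" --pt "-0.023 0 0.16 0 0 0 1" --pt "-0.023 0 0.21 0 0 0 1" --pt "-0.023 0 0.21 0 0 0 1" --pt "-0.023 0.03 0.21 0 0 0 1" --pt "-0.023 0.06 0.21 0 0 0 1" --pt "-0.023 0.085 0.21 0 0 0 1" --pt "-0.023 0.11 0.21 0 0 0 1" --pt "-0.023 0.135 0.21 0 0 0 1" --pt "-0.023 0.15 0.21 0 0 0 1"

```text
clock: 52.55
position: [0.4722, -0.3792, 0.0836]
tool_rot: [3.141, -0.0, 1.36]
force: [-0.3, -0.1, 0.1]
grip_width: 0.0001
finger_force: 0.4
```

Request:
play_rows --pt "0 0.01 0 0 0 0 1" --pt "0 0.02 0 0 0 0 1" --pt "0 0.03 0 0 0 0 1" --pt "0 0.036 0 0 0 0 1" --pt "0 0.036 0 0 0 0 1"

```text
clock: 53.05
position: [0.4882, -0.383, 0.0829]
tool_rot: [-3.14, -0.0, 1.359]
force: [-2.9, 0.5, 0.2]
grip_width: -0.0002
finger_force: 1.6
```

```bash
python3 - <<'E'
from h import *
s=observe();print(s["position"],s["force"])
a=grab_frame('scene');cv2.imwrite('pics/s6.png',cv2.resize(a[230:370,80:260,::-1],None,fx=3,fy=3,interpolation=cv2.INTER_CUBIC))
E
```

```text
[ 0.48815233 -0.38297505  0.08286255] [-2.86046283  0.46067819  0.19974706]
```

View pics/s6.png

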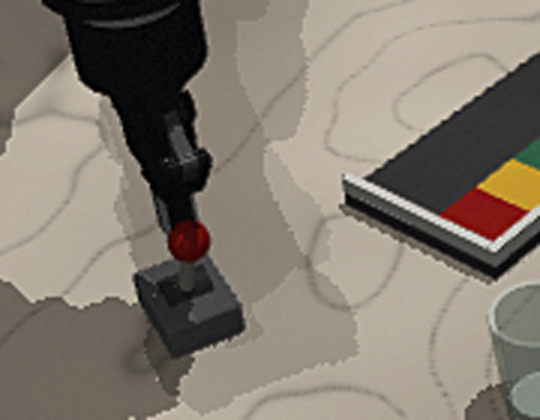

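Request:
play_rows --pt "0 0.004 0 0 0 0 1" --pt "0 0.008 0 0 0 0 1" --pt "0 0.008 0 0 0 0 1"

```text
clock: 53.4
position: [0.4893, -0.3833, 0.0825]
tool_rot: [-3.135, -0.0, 1.358]
force: [-20.6, 7.3, 12.0]
grip_width: 0.0001
finger_force: 11.8
```

At the stop (20 N). Withdraw, then check.

Request:
play_rows --pt "0 -0.02 0 0 0 0 1" --pt "0 -0.06 0 0 0 0 1" --pt "0 -0.12 0 0 0 0 1" --pt "0 -0.18 -0.05 0 0 0 1" --pt "0 -0.2 -0.15 0 0 0 1" --pt "0 -0.2 -0.25 0 0 0 1" --pt "0 -0.2 -0.25 0 0 0 1" --pt "0 -0.2 -0.25 0 0 0 1"

```text
clock: 54.2
position: [0.3951, -0.3635, 0.2094]
tool_rot: [3.139, 0.002, 1.359]
force: [-0.9, 0.0, -1.3]
grip_width: 0.0001
finger_force: 0.0
```

```bash
python3 - <<'E'
from h import *
for c in('red','yellow','green','blue'):
  r=panel(c,.024);print(L(np.array(r[0])/1e3))
t=grab_frame('top');H,S,V=cv2.split(cv2.cvtColor(t,cv2.COLOR_RGB2HSV)); m=((H<6)|(H>172))&(S>150); m[:,:450]=0
q=cv2.moments(big(m)[0]); p=(q["m10"]/q["m00"],q["m01"]/q["m00"]);print(p,cast("top",p,.1))
m=(H>5)&(H<20)&(S>150);m[:,170:]=0;m[:270]=0;m[300:]=0;print("handle",rect("top",m&(V>90),.07)[0],observe()["position"])
E
```

```text
red [ 558.7 -195. ] [51.3 38.5] 9.5
[-26.2  21.1]
yellow [ 552.3 -155.1] [51.  39.7] 9.2
[-25.9  61.5]
green [ 545.5 -115.2] [50.2 39.1] 8.5
[-26.1 101.9]
blue [539.3 -75.7] [50.8 40.3] 9.4
[-25.7 142. ]
(497.9345238095238, 295.81349206349205) [[ 0.51384728 -0.385099  ]]
handle ((529.2610473632812, 418.567626953125), (14.21816349029541, 21.08009910583496), 8.5451021194458) [ 0.39447865 -0.3624694   0.20701061]
```

```bash
python3 -c "
from workcell import *
print(job_done())"
```

```text
the job is handed in; nothing more can be done
None
```

I've handed the job in at about 54 s. All four panels are packed in one tight row from the reference corner (red, yellow, green, blue), the slide is back at its start position, and the red lever is over against its stop. The arm kept clear of the bottle, beaker and blue box, though I didn't re-measure them, and the hand-in gave no verdict.

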